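Pull the catch tray from under the draining rack with the hook and take out the strainer

ROBOT

A 6-joint arm with a two-finger parallel gripper is mounted at the origin on the work surface. World frame = base frame: x ahead of the robot, y to its left, z up, the work surface at z = 0. Lengths are in m, angles in degrees, forces in N, time in s.
With the tool pointing down it reaches from about 0.275 to 0.825 m from the base axis. Payload 4.9 kg.
Tool frame: the origin (TCP) lies midway between the tips of the shut fingers; the grasp point (between the pads) lies 19 mm behind it; z points along the fingers, y is the line along which they close (so a half turn about z gives the same grasp; the last joint's range is limited). The gripper opens to 85 mm and grips with 20 to 120 N. Pads are 22 mm wide; open, the fingers measure 114 mm over their backs; the gripper's body (76 mm by 85 mm) begins 54 mm behind the grasp point. The pads swing forward as they close: fully open they stand 13 mm farther back than shut.
Start: joints at [57.857, 18.69, -11.035, 60.275, 0, 82.311], TCP at [0.228, 0.501, 0.231] pointing down, gripper open.
Joint ranges: [-152.03, 152.03], [-55.5, 102.48], [-74.3, 77.21], [-110.64, 120.58], [-84.22, 78.4], [-180, 180]. Speed limits (degrees/s): [147.25, 147.25, 180, 180, 180, 180].

INTERFACE

Orientations are given as [roll, pitch, yaw] about the fixed x, y, z axes, in that order (R = Rz(yaw) Ry(pitch) Rx(roll)).
In Python, from station import manip gives the robot as it stands.
- The arm moves only by the tool arm_command, never from a script. Its argument "moves" is a list that holds one entry, the list of rows, each a list of 5 numbers: the shift along the tool's x, y, z in mm, then the turn about the tool's z in degrees, then the finger opening in mm, from 0 to 85.4. In form: [[[x, y, z, spin, jaw], ...]]. A call has 1 to 20 rows; each row shifts and turns the commanded pose from where the row before left it, along the tool's axes as they then stand; what a row does not reach is not made up. A row lasts 1/10 s, in which the tool goes at most 50 mm and 8.59 degrees, less where a joint would pass 70% of its speed; a pose out of reach is approached as far as the arm can. A call with a gripper value outside its range is refused whole. The fingers move at their own pace and stop on an object; "newtons" is the grip in N (left out, the last holds). Time passes only in rows, so rows that do not move let the fingers close. It gives the time, the measured TCP pose, the force, the opening and the grip force at its end, in the units of the state.
- manip.observe(): the state, without advancing time (a new reading comes with each control period).
- manip.grab_frame(name): name is "side" or "top" or "wrist"; returns a dict with "img" (480x640x3 uint8, red, green, blue), "camera_matrix" (3x3 intrinsics, pixels), "pose" (4x4, takes a point from camera to world coordinates). Camera axes: x right, y up, looking along -z (the intrinsics and any distortion apply to the point x, -y, -z); pixel columns grow to the right and rows downward; lengths in m; the calibration is good to about 2 mm. The wrist camera is an equidistant fisheye: a pixel r from the principal point sees the ray r / f radians off the axis. A picture is of the moment at which its call begins. There is no depth.
- manip.finish_job(): hands the job in; it is judged then, once.
The state is a dict: "t": time; "joint_positions": joint angles; "joint_velocities": joint speeds; "joint_efforts": joint torques, N m; "eef_pos": TCP position; "eef_rot": TCP orientation; "force": force on the tool from outside, world axes, zero at the start; "ft_torque": the same for the moment, N m; "gripper_width": opening from 0.0 (shut) to 1.0 (fully open); "gripper_force": force on a finger pad.
Only numpy, scipy, OpenCV 4.12 (cv2) and the standard library are available. Lean on these libraries where they do the work, as an engineer would, in place of code of your own. Each camera call takes 0.05 s, during which the arm holds its last target. There are 200 camera calls.

TASK

Take the pull hook from its stand, reach in under the draining rack's overhanging front rail, put the hook's tip down through the catch tray's finger hole and pull the tray out nearly to its stop, touching rack and tray with the hook only. Hang the hook back in the fork of its stand, then lift the metal strainer cup out of the tray, keep it upright and set it wholly on the blue mat. Leave the tray out, drop nothing, and leave the jar, the mug and the wooden block alone.

Things in the scene. Friction and masses are not known exactly. Their poses are not given: they have to be found in the camera images.
- rack: Timber draining rack, fixed. Origin on the table under the middle of the posts' front; footprint 300 mm (x) by 320 mm (y); x points to its back, z up; its front looks to -x. Open slatted top 183 mm high: slats 20 mm wide run front to back at y = -155, -75, 75, 155 mm; a paper mould lies on it from x = 152 mm back, up to 205 mm high.
- tray (a joint): Steel catch tray sliding level out of the rack's front, along the rack's -x: 0 = home (as it starts), 0.15 m = at its stop. About 1.5 N friction; stays where it is left. 270 mm deep, 220 mm wide, inner floor 31 mm and rim 55 mm above the table; its front wall is at x = 10 mm of the rack when home.
- tray_hole (a point): Centre of the finger hole (26 mm across, right through) at the upper face of the flat tongue on the tray's front rim; moves with the tray, axes as the rack's. Tongue: level, 4 mm thick, upper face 55 mm above the table, 76 mm wide, ending 25 mm in front of the hole's centre, free below down to the table. Home: x = -11, y = 0 mm of the rack.
- hook: Pull hook, about 0.16 kg. Origin on its axis at the underside of its brass collar (30 mm across, 5 mm thick); z along the handle, up when hanging. Dark wooden handle 20 by 20 mm from z = 5 to 90 mm, flats facing x and y. Straight steel shank, 6 mm thick, runs down to the bend, then 30 mm to the tip.
- hook_tip (a point): Centre of the round end of the hook's tip: x = -26, y = 0, z = -140 mm of the hook.
- stand: Hook stand, fixed: dark base plate 130 by 100 mm, grey column at its back (its +x), and a level fork of two prongs open to its own -x, upper face 175 mm above the table. Slot 16 mm wide, from the open end at x = -20 mm to x = 34 mm; prongs 13 mm wide, 6 mm thick. Nothing stands above the fork. Origin on the table, z up.
- stand_fork (a point): Place of the hook's origin when it hangs, 175 mm above the stand's origin: mid-slot, level with the prongs' upper face; collar on both prongs, shank through the slot, tip towards the open end. Lift the collar about 10 mm and draw the shank out through the open end; hang it back the same way.
- strainer: Metal strainer cup standing in the tray, open at the top, 75 mm high, 48 mm across at the foot and 54 mm at the rim, about 0.12 kg. Origin at the centre of its underside, z up. While the tray is home it stands under the slatted top; it rides with the tray.
- mat: Blue mat, fixed, 150 mm square, 4 mm thick. Origin at the centre of its underside, sides along its x and y.
- jar: Closed jar, 56 mm across, 85 mm high; to be left alone. Origin under its centre.
- jug: White mug, 72 mm across without its handle, 90 mm high; to be left alone. Origin under its centre.
- pressblock: Wooden block 90 by 60 by 35 mm; to be left alone. Origin under its centre.
- rail_front (a point): Middle of the lower front edge of the rail that overhangs the rack's front: x = -40 mm, z = 165 mm of the rack. The rail is 20 mm deep (x), 18 mm high, 330 mm long (y). An upright shank in the home tray's hole would be caught behind it when pulled; a shank leaning back towards the robot by about 40 degrees passes below and in front of it.
- hook_bend (a point): Bend of the hook, on the shank's centre line: x = 0, z = -125 mm of the hook. Here the wire turns by 60 degrees towards the hook's own -x. With the shank's foot swung forward (to the hook's +x) by 40 degrees, the tip points down and 20 degrees back.
Not all that is in view belongs to the job. There is more than one size of the mat; the job needs the middle-sized.

How it is judged:
By the outcome, as a careful person would: the job done as asked, in the order asked, and still so for the second after the job is handed in, with the robot touching nothing.
It also fails if it takes over 72 s, if anything falls off the work surface, if the arm or the gripper's body presses on something with over 40 N, if the wrist force passes 120 N, or if a joint passes its speed limit or range.

## Working session

There is one attempt and no reset: what is moved stays moved. The work goes in short steps, Python scripts to look and compute and a tool call to move; the robot and the scene stay as the last step left them, time stands still between calls to the robot, and variables do not carry over. Pictures are saved under pics/ and viewed, at most 10 in all, crops included, and the job is handed in when it is done.

Besides the shell and the picture viewer there is one more tool, called after ">>>" by a JSON object that holds its "fn" and its "kwargs". arm_command: Moves the arm, as the interface text tells. Its arguments: {"type":"object","properties":{"moves":{"type":"array"},"newtons":{"type":"number"}},"required":["moves"]}

```bash
ls; mkdir -p pics; cat > h.py <<'E'
import numpy as np, cv2
from station import manip
from scipy.spatial.transform import Rotation as R
E
python3 - <<'E'
from h import *
s=manip.observe(); print({k:np.round(v,3).tolist() for k,v in s.items()})
for n in ("side","top","wrist"):
    f=manip.grab_frame(n); np.savez(f"{n}0.npz",**f)
    cv2.imwrite(f"pics/{n}0.png",f["img"][:,:,::-1]); print(n,np.round(f["camera_matrix"],1).tolist(),np.round(f["pose"],4).tolist(),[k for k in f])
E
```

```text
pics
{'t': 0.0, 'joint_positions': [57.859, 18.732, -11.091, 60.275, 0.001, 82.313], 'joint_velocities': [-0.01, -0.106, 0.077, 0.085, 0.003, -0.066], 'joint_efforts': [0.001, -44.34, 26.244, 0.015, 0.0, 0.0], 'eef_pos': [0.227, 0.5, 0.231], 'eef_rot': [-179.903, -0.014, 155.546], 'force': [0.249, 0.156, 0.453], 'ft_torque': [-0.024, -0.042, 0.0], 'gripper_force': 0.0, 'gripper_width': 1.003}
side [[466.3, 0.0, 311.3], [0.0, 466.3, 232.6], [0.0, 0.0, 1.0]] [[0.9255, 0.2304, -0.3005, 0.1138], [-0.3786, 0.5785, -0.7224, -0.9656], [0.0074, 0.7824, 0.6227, 0.9663], [0.0, 0.0, 0.0, 1.0]] ['img', 'camera_matrix', 'pose']
top [[625.2, 0.0, 312.0], [0.0, 625.2, 231.0], [0.0, 0.0, 1.0]] [[0.0083, 0.9837, -0.1796, 0.2545], [-0.9999, 0.006, -0.0132, 0.0076], [-0.0119, 0.1797, 0.9837, 1.7475], [0.0, 0.0, 0.0, 1.0]] ['img', 'camera_matrix', 'pose']
wrist [[371.6, 0.0, 319.2], [0.0, 371.6, 237.5], [0.0, 0.0, 1.0]] [[0.4142, -0.874, -0.2541, 0.1628], [0.9102, 0.397, 0.1184, 0.5317], [-0.0027, -0.2803, 0.9599, 0.3731], [0.0, 0.0, 0.0, 1.0]] ['img', 'camera_matrix', 'pose']
```

View pics/top0.png

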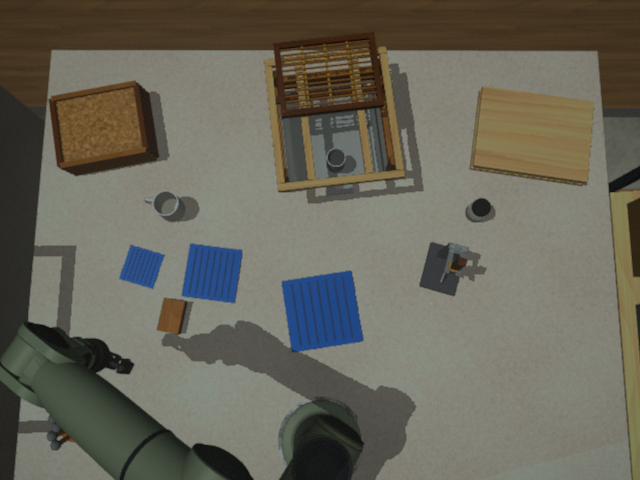

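View pics/side0.png

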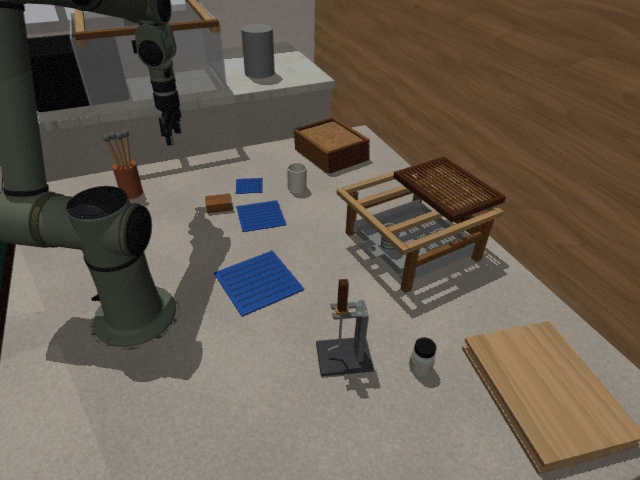

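Top view: three blue mats at (142,266) small, (212,272) middle, (322,311) large. The middle one fits and is to be confirmed by its measured size. The rack is at (335,120), strainer (336,158), stand with hook (445,268), jar (480,210), mug (167,205), block (172,315).

```bash
cat >> h.py <<'E'
def ray(f,uv):
    K,P=f["camera_matrix"],f["pose"]
    uv=np.atleast_2d(np.float64(uv)); d=np.c_[(uv[:,0]-K[0,2])/K[0,0],-(uv[:,1]-K[1,2])/K[1,1],-np.ones(len(uv))]
    return P[:3,3],d@P[:3,:3].T
def onz(f,uv,z):
    o,d=ray(f,uv); return o+d*((z-o[2])/d[:,2])[:,None]
def proj(f,p):
    K,P=f["camera_matrix"],f["pose"]; q=(np.atleast_2d(p)-P[:3,3])@P[:3,:3]
    return np.c_[K[0,2]-K[0,0]*q[:,0]/q[:,2],K[1,2]+K[1,1]*q[:,1]/q[:,2]]
def tri(fs,uvs):
    A=np.zeros((3,3));b=np.zeros(3)
    for f,uv in zip(fs,uvs):
        o,d=ray(f,uv);d=d[0]/np.linalg.norm(d[0]);M=np.eye(3)-np.outer(d,d);A+=M;b+=M@o
    return np.linalg.solve(A,b)
E
python3 - <<'E'
from h import *
t=dict(np.load("top0.npz"));s=dict(np.load("side0.npz"))
for n,f in(("top",t),("side",s)):
    h=cv2.cvtColor(f["img"],cv2.COLOR_RGB2HSV)
    m=cv2.inRange(h,(105,120,60),(125,255,255));m=cv2.morphologyEx(m,cv2.MORPH_CLOSE,np.ones((5,5)))
    for c in cv2.findContours(m,0,2)[0]:
        if cv2.contourArea(c)<200: continue
        P=onz(f,c[:,0].astype(float),.004)[:,:2].astype(np.float32); print(n,"mat",cv2.minAreaRect(P))
a=cv2.resize(t["img"][225:310,410:500],None,fx=6,fy=6,interpolation=2)[:500,:400]
a=cv2.resize(t["img"][230:305,415:495],(400,375),interpolation=2)
b=cv2.resize(t["img"][130:200,270:410],(400,200),interpolation=2)
c=cv2.resize(s["img"][270:380,310:380],(366,575),interpolation=2)
o=np.zeros((580,800,3),np.uint8);o[:375,:400]=a;o[378:578,:400]=b;o[:575,402:768]=c
cv2.imwrite("pics/crop1.png",o[:,:,::-1])
E
```

```text
top mat ((0.348562628030777, 0.002511650323867798), (0.1964656114578247, 0.19710582494735718), 9.177668571472168)
top mat ((0.46880728006362915, 0.5109030604362488), (0.09898776561021805, 0.09855835139751434), 73.89925384521484)
top mat ((0.45226383209228516, 0.31076014041900635), (0.1481402963399887, 0.1474216729402542), 83.07453155517578)
side mat ((0.34690767526626587, 0.00017797201871871948), (0.19788147509098053, 0.19915008544921875), 9.18703556060791)
side mat ((0.45045968890190125, 0.3076620101928711), (0.1504455953836441, 0.14738351106643677), 82.96322631835938)
side mat ((0.4669048488140106, 0.5057936310768127), (0.09944741427898407, 0.09614603221416473), 74.50481414794922)
```

View pics/crop1.png

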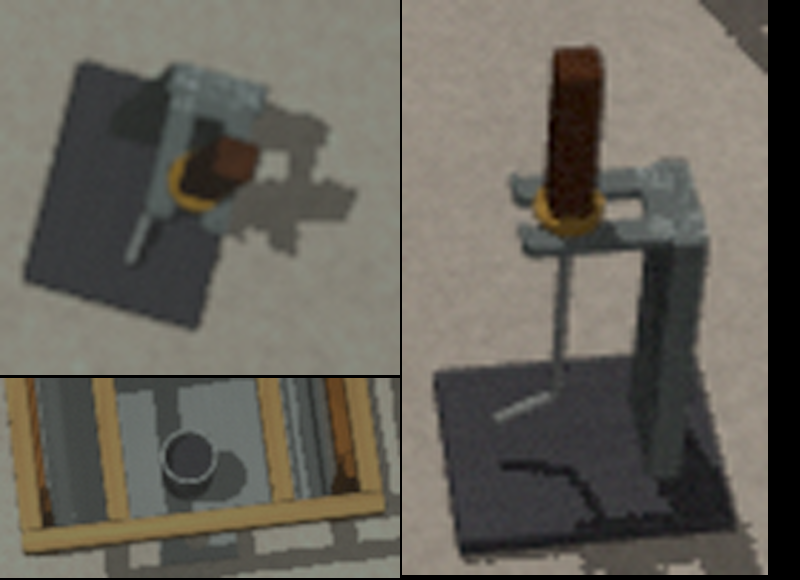

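The crop confirms the middle mat at (212,272), measured 148 mm. It also shows the hook hanging in the fork, with its tip towards the open end and the column at the back.

```bash
python3 - <<'E'
from h import *
t=dict(np.load("top0.npz"));s=dict(np.load("side0.npz"))
A=lambda u,v:(415+u/5,230+v/5); B=lambda u,v:(270+u/2.857,130+(v-378)/2.857); C=lambda u,v:(310+(u-402)/5.23,270+v/5.23)
pr=lambda n,x:print(n,np.round(x,4).tolist())
c=onz(t,[A(82,62),A(25,280),A(198,328)],.008); pr("base top",c); d=c[0]-c[1]; pr("len,yaw,ctr",[np.linalg.norm(d),np.linalg.norm(c[2]-c[1]),np.degrees(np.arctan2(d[1],d[0])),*((c[0]+c[2])/2)])
c=onz(s,[C(436,372),C(465,548),C(735,525),C(690,352)],.008); pr("base side",c); d=(c[3]+c[2]-c[0]-c[1])/2;pr("yaw ctr",[np.degrees(np.arctan2(d[1],d[0])),*c.mean(0)])
pr("collar@178 top",onz(t,A(193,183),.178)); pr("collar side",onz(s,C(568,211),.178)); pr("collar tri",tri([t,s],[A(193,183),C(568,211)]))
pr("tip tri",tri([t,s],[A(132,260),C(497,417)])); pr("handle top tri",tri([t,s],[A(236,158),C(580,65)]))
e=onz(t,[B(24,551),B(383,512)],.183); d=e[0]-e[1]; pr("rail",e); 
y=np.arctan2(d[1],d[0])-np.pi/2; m=e.mean(0)[:2]; o=m+.04*np.array([np.cos(y),np.sin(y)]); pr("rack yaw len o",[np.degrees(y),np.linalg.norm(d),*o])
S=onz(t,B(188,459),.106)[0]; pr("strainer rim",S)
# rail side view: near/far front corners
e=onz(s,[(338,191),(407,249)],.183); pr("rail side",e)
hole=o-.011*np.array([np.cos(y),np.sin(y)]);pr("hole",hole);pr("hole px top/side",[*proj(t,[*hole,.055]),*proj(s,[*hole,.055])])
E
```

```text
base top [[0.5415, -0.3053, 0.008], [0.4185, -0.2705, 0.008], [0.3926, -0.3655, 0.008]]
len,yaw,ctr [0.1278, 0.0985, -15.7961, 0.467, -0.3354, 0.008]
base side [[0.4201, -0.2706, 0.008], [0.3938, -0.3676, 0.008], [0.5141, -0.4028, 0.008], [0.541, -0.306, 0.008]]
yaw ctr [-16.3287, 0.4673, -0.3367, 0.008]
collar@178 top [[0.452, -0.3289, 0.178]]
collar side [[0.4516, -0.3358, 0.178]]
collar tri [0.4536, -0.3305, 0.1715]
tip tri [0.4275, -0.3249, 0.0351]
handle top tri [0.454, -0.332, 0.2612]
rail [[0.6454, 0.116, 0.183], [0.6834, -0.2078, 0.183]]
rack yaw len o [6.6869, 0.326, 0.7042, -0.0413]
strainer rim [0.7558, -0.0337, 0.106]
rail side [[0.6442, 0.1013, 0.183], [0.6963, -0.2116, 0.183]]
hole [0.6932, -0.0426]
hole px top/side [[338.4957, 185.3558], [370.9098, 247.6828]]
```

```bash
cat >> h.py <<'E'
def go(x,y,z,yaw):
    "total tool-frame shift (mm) and spin from the present pose; spin first, then shift"
    s=manip.observe(); p=np.array(s["eef_pos"]); y0=s["eef_rot"][2]; a=np.radians(yaw); d=np.array([x,y,z])-p
    T=np.array([[np.cos(a),np.sin(a),0],[np.sin(a),-np.cos(a),0],[0,0,-1]])
    print("t",round(s["t"],2),"at",np.round(p,4),np.round(s["eef_rot"],2),"F",np.round(s["force"],1),"w",round(s["gripper_width"],3),"gf",round(s["gripper_force"],1))
    print("shift mm",np.round(T@d*1000,1),"spin",round((y0-yaw+180)%360-180,2))
E
python3 -c "
from h import *
go(.454,-.331,.36,164)"
```

```text
t 0.15 at [0.2274 0.5003 0.2307] [-1.7992e+02 -1.0000e-02  1.5555e+02] F [ 0.1 -0.  -0.6] w 0.999 gf 0.0
shift mm [-446.9 -736.6 -129.3] spin -8.45
```

>>> {"fn": "arm_command", "kwargs": {"moves": [[[0,0,-43,-4.2,85],[0,0,-43,-4.2,85],[0,0,-43,0,85],[-25,-41,0,0,85],[-25,-41,0,0,85],[-25,-41,0,0,85],[-25,-41,0,0,85],[-25,-41,0,0,85],[-25,-41,0,0,85],[-25,-41,0,0,85],[-25,-41,0,0,85],[-25,-41,0,0,85],[-25,-41,0,0,85],[-25,-41,0,0,85],[-25,-41,0,0,85],[-25,-41,0,0,85],[-25,-41,0,0,85],[0,0,0,0,85]]]}}

```text
t: 1.95
eef_pos: [0.4062, -0.1525, 0.3593]
eef_rot: [-179.9, -0.0, 163.6]
force: [-0.5, 0.7, 0.5]
gripper_width: 0.994
gripper_force: 0.0
```

```bash
python3 -c "
from h import *
go(.454,-.331,.36,164)"
```

```text
t 1.95 at [ 0.4062 -0.1525  0.3593] [-1.7993e+02 -1.0000e-02  1.6356e+02] F [-0.5  0.7  0.5] w 0.994 gf 0.0
shift mm [ -95.1 -158.4   -0.7] spin -0.44
```

>>> {"fn": "arm_command", "kwargs": {"moves": [[[-24,-40,0,-0.4,85],[-24,-40,0,0,85],[-24,-40,0,0,85],[-23,-38,0,0,85],[0,0,0,0,85],[0,0,0,0,85]]]}}

```text
t: 2.55
eef_pos: [0.4536, -0.3252, 0.3593]
eef_rot: [179.9, -0.1, 164.3]
force: [-0.1, 0.7, 0.3]
gripper_width: 0.995
gripper_force: 0.0
```

```bash
python3 -c "
from h import *
f=manip.grab_frame('wrist'); np.savez('w1.npz',**f); cv2.imwrite('pics/w1.png',f['img'][:,:,::-1])
go(.454,-.331,.36,164)"
```

```text
t 2.6 at [ 0.4535 -0.3244  0.3598] [ 1.7993e+02 -8.0000e-02  1.6437e+02] F [ 0.5  0.9 -1.1] w 0.996 gf 0.0
shift mm [-2.2 -6.2 -0.2] spin 0.37
```

View pics/w1.png

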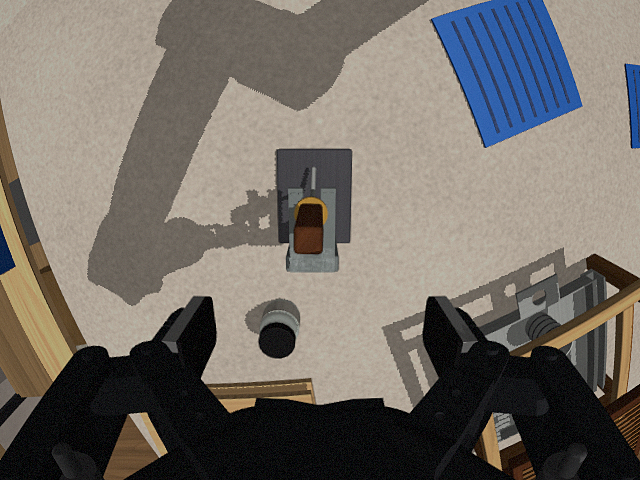

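The wrist view shows the hook in line with the tool: handle top about (309,240), collar (313,210), base corners (277,150), (351,149), (351,242). The tray's finger hole is at about (540,297).

```bash
cat >> h.py <<'E'
def fonz(f,uv,z):
    K,P=f["camera_matrix"],f["pose"]; q=(np.atleast_2d(np.float64(uv))-K[:2,2])/K[0,0]; r=np.linalg.norm(q,axis=1)+1e-9
    d=np.c_[np.sin(r)*q[:,0]/r,-np.sin(r)*q[:,1]/r,-np.cos(r)]@P[:3,:3].T; o=P[:3,3]
    return o+d*((z-o[2])/d[:,2])[:,None]
E
python3 - <<'E'
from h import *
f=dict(np.load("w1.npz"))
pr=lambda n,x:print(n,np.round(x,4).tolist())
pr("handle top",fonz(f,(309,240),.265)); 
h=cv2.cvtColor(f["img"],cv2.COLOR_RGB2HSV)
m=cv2.inRange(h[180:260,270:360],(0,90,40),(14,255,255)); ys,xs=np.nonzero(m); print("red bbox",xs.min()+270,xs.max()+270,ys.min()+180,ys.max()+180)
pr("collar",fonz(f,[(313,196),(313,210),(300,212),(327,212)],.18))
c=fonz(f,[(277,150),(351,149),(351,242),(277,242)],.008); pr("base",c); d=c[0]+c[1]-c[2]-c[3]; pr("yaw (tool x)",np.degrees(np.arctan2(d[1],d[0])))
c=fonz(f,[(290,188),(336,188)],.175); pr("prong ends",c)
g=cv2.resize(f["img"][255:345,490:600],(660,540),interpolation=2); cv2.imwrite("pics/hole.png",g[:,:,::-1])
pr("hole",fonz(f,(540,297),.055))
E
```

```text
handle top [[0.4514, -0.3299, 0.265]]
red bbox 294 322 198 253
collar [[0.4373, -0.3245, 0.18], [0.4494, -0.3279, 0.18], [0.448, -0.3395, 0.18], [0.4545, -0.3165, 0.18]]
base [[0.3921, -0.364, 0.008], [0.4175, -0.2695, 0.008], [0.5416, -0.3021, 0.008], [0.5137, -0.4013, 0.008]]
yaw (tool x) 164.1225
prong ends [[0.4256, -0.3425, 0.175], [0.4367, -0.3032, 0.175]]
hole [[0.6917, -0.0418, 0.055]]
```

View pics/hole.png

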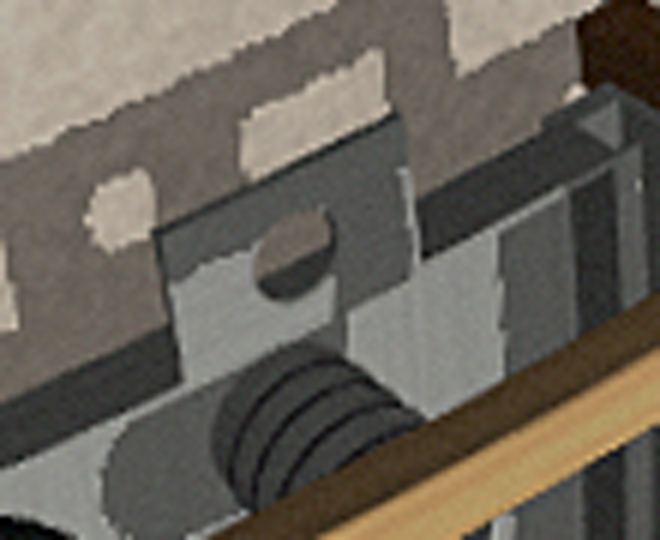

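The crop shows the finger hole clearly in the tongue, at crop (295,254), which is image (539,297). The strainer stands behind it. Hook and hole agree with the overhead estimates.

```bash
python3 -c "
from h import *
go(.4515,-.3295,.221,164.1)"
```

```text
t 2.6 at [ 0.4535 -0.3244  0.3598] [ 1.7993e+02 -8.0000e-02  1.6437e+02] F [ 0.5  0.9 -1.1] w 0.996 gf 0.0
shift mm [  0.6  -5.4 138.8] spin 0.27
```

>>> {"fn": "arm_command", "kwargs": {"moves": [[[0,-5,35,0.3,85],[0,0,35,0,85],[0,0,35,0,85],[0,0,34,0,85],[0,0,0,0,85],[0,0,0,0,20],[0,0,0,0,0],[0,0,0,0,0],[0,0,0,0,0],[0,0,0,0,0],[0,0,0,0,0],[0,0,0,0,0]]], "newtons": 40}}

```text
t: 3.8
eef_pos: [0.453, -0.3311, 0.2225]
eef_rot: [-179.9, 0.1, 164.0]
force: [-1.0, -0.9, 7.3]
gripper_width: 0.229
gripper_force: 43.7
```

```bash
python3 -c "
from h import *
go(.4515,-.3295,.221,164.1)"
```

```text
t 3.8 at [ 0.453  -0.3311  0.2225] [-1.7993e+02  1.1000e-01  1.6403e+02] F [-1.  -0.9  7.3] w 0.229 gf 43.7
shift mm [1.9 1.2 1.5] spin -0.07
```

>>> {"fn": "arm_command", "kwargs": {"moves": [[[0,0,-5,0,0],[0,0,-20,0,0],[0,0,-30,0,0],[0,0,-30,0,0],[0,0,-30,0,0],[0,0,-30,0,0],[0,0,-25,0,0],[0,0,0,0,0]]]}}

```text
t: 4.6
eef_pos: [0.4533, -0.3311, 0.3946]
eef_rot: [-179.9, 0.3, 164.0]
force: [0.5, 0.3, -1.4]
gripper_width: 0.229
gripper_force: 42.7
```

```bash
python3 -c "
from h import *
go(.4515,-.3295,.221,164.1)
f=dict(np.load('w1.npz'))
o=fonz(f,(313,210),.18)[0]
for v in (250,260,272): p=fonz(f,(313,v),.175)[0]; print(v, (p-o)[:2]@[.961,-.276])
f=manip.grab_frame('side'); cv2.imwrite('pics/s2.png',cv2.resize(f['img'][150:400,230:480],(600,600))[:,:,::-1])
"
```

```text
t 4.6 at [ 0.4533 -0.3311  0.3946] [-179.87    0.27  164.04] F [ 0.5  0.3 -1.4] w 0.229 gf 42.7
shift mm [  2.2   1.1 173.6] spin -0.06
250 0.03880710854199691
260 0.048628993266966306
272 0.060668474881984534
```

View pics/s2.png

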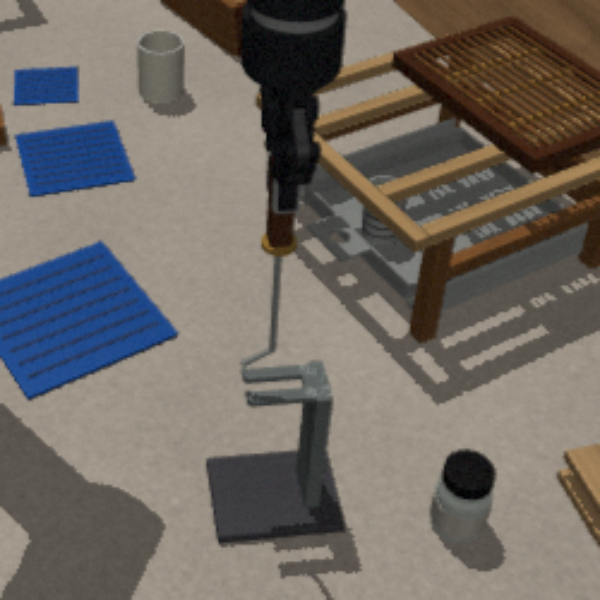

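The hook hangs straight in the jaws, its tip (about (250,370)) just above the fork. Next I press the tip against the column's back to pivot the hook about 40° in the pads.

>>> {"fn": "arm_command", "kwargs": {"moves": [[[-40,0,0,0,0],[-40,0,0,0,0],[-30,0,0,0,0],[0,0,25,0,0],[0,0,25,0,0],[10,0,0,0,0],[8,0,0,0,0],[5,0,0,0,0],[8,0,0,0,0],[8,0,0,0,0],[8,0,0,0,0],[8,0,0,0,0],[0,0,0,0,0]]], "newtons": 22}}

```text
t: 5.95
eef_pos: [0.5045, -0.3454, 0.342]
eef_rot: [-180.0, 0.0, 164.0]
force: [1.1, 0.1, -0.2]
gripper_width: 0.225
gripper_force: 42.5
```

```bash
python3 -c "
from h import *
go(.4515,-.3295,.221,164.1)
s=manip.observe(); print(s['ft_torque'])
f=manip.grab_frame('side'); cv2.imwrite('pics/s3.png',cv2.resize(f['img'][150:350,230:480],(750,600))[:,:,::-1])
"
```

```text
t 5.95 at [ 0.5045 -0.3454  0.342 ] [-1.7998e+02  4.0000e-02  1.6402e+02] F [ 1.1  0.1 -0.2] w 0.225 gf 42.5
shift mm [ 55.4   0.7 121. ] spin -0.08
[-0.10471066 -0.55891466  0.08686377]
```

View pics/s3.png

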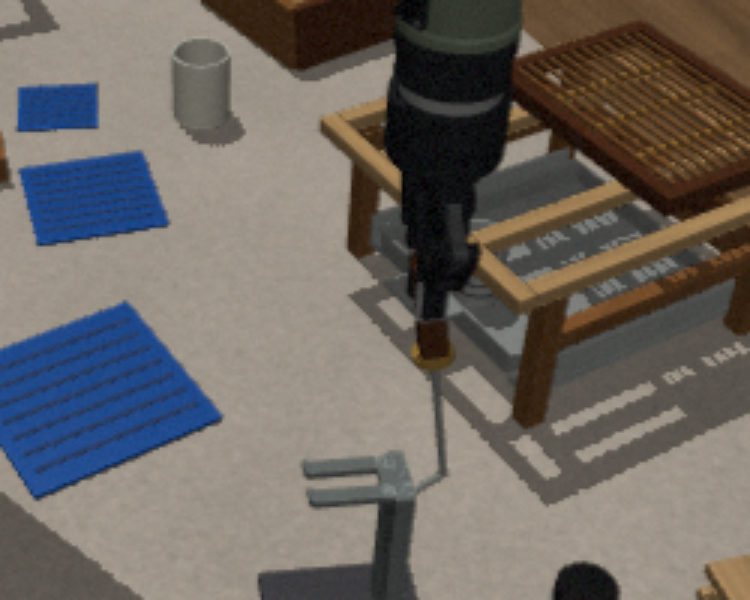

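The tip (about (415,492)) is on the column's back, and the hook has begun to pivot by about 7°. I'll continue along the arc.

>>> {"fn": "arm_command", "kwargs": {"moves": [[[9,0,1,0,0],[9,0,1,0,0],[9,0,1,0,0],[8,0,1,0,0],[8,0,1,0,0],[9,0,3,0,0],[9,0,3,0,0],[9,0,3,0,0],[8,0,2,0,0],[8,0,4,0,0],[8,0,4,0,0],[8,0,4,0,0],[8,0,4,0,0],[0,0,0,0,0],[0,0,0,0,0]]]}}

```text
t: 7.5
eef_pos: [0.399, -0.3149, 0.309]
eef_rot: [180.0, -0.1, 164.0]
force: [2.8, -1.2, -2.7]
gripper_width: 0.229
gripper_force: 40.8
```

```bash
python3 -c "
from h import *
go(.4515,-.3295,.221,164.1)
s=manip.observe(); print(s['ft_torque'])
f=manip.grab_frame('side'); np.savez('s4.npz',**f); cv2.imwrite('pics/s4.png',cv2.resize(f['img'][200:340,260:440],(771,600))[:,:,::-1])
"
```

```text
t 7.5 at [ 0.399  -0.3149  0.309 ] [ 1.7997e+02 -8.0000e-02  1.6404e+02] F [ 2.8 -1.2 -2.7] w 0.229 gf 40.8
shift mm [-54.5   0.4  88. ] spin -0.06
[-0.03079232 -0.42145657  0.04190672]
```

View pics/s4.png

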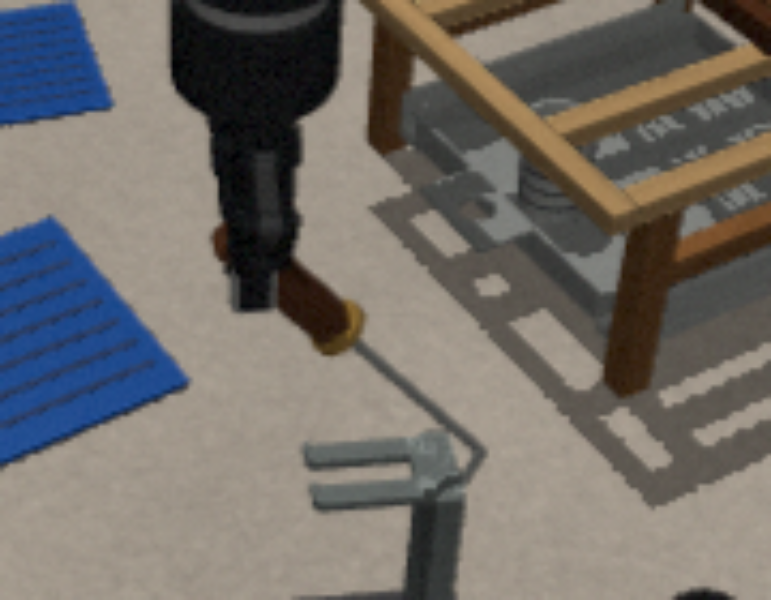

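The hook now leans about 40°; bend at (483,452), collar (345,335), tip on the column. I'll back off, grip hard, and measure the tilt.

>>> {"fn": "arm_command", "kwargs": {"moves": [[[-10,0,0,0,0],[-10,0,-5,0,0],[0,0,-25,0,0],[0,0,-25,0,0],[0,0,-25,0,0],[0,0,0,0,0],[0,0,0,0,0],[0,0,0,0,0]]], "newtons": 120}}

```text
t: 8.35
eef_pos: [0.4185, -0.3204, 0.3877]
eef_rot: [179.9, -0.1, 164.1]
force: [-0.7, -0.1, -1.6]
gripper_width: 0.217
gripper_force: 117.4
```

```bash
python3 - <<'E'
from h import *
go(.4515,-.3295,.221,164.1)
f=manip.grab_frame('side'); np.savez('s5.npz',**f)
s=manip.observe(); p=np.array(s['eef_pos'])
# expected hook points at 40 deg for finding it
a=np.radians(344.1); ux=np.array([np.cos(a),np.sin(a),0]); g=p+[0,0,.019]
def hk(x,z,th=40,gz=66):
    t=np.radians(th); z=z-gz; return g+ux*(x*np.cos(t)-z*np.sin(t))/1000+np.array([0,0,(x*np.sin(t)+z*np.cos(t))/1000])
for n,q in dict(collar=(0,2),bend=(0,-125),tip=(-26,-140)).items(): print(n,hk(*q).round(4),proj(f,hk(*q)).round(1))
u,v=proj(f,hk(0,-60))[0].astype(int); u0,v0=u-50,v-37
print(u0,v0); cv2.imwrite('pics/s5.png',cv2.resize(f['img'][v0:v0+75,u0:u0+100],(800,600))[:,:,::-1])
E
```

```text
t 8.35 at [ 0.4185 -0.3204  0.3877] [ 1.7994e+02 -1.5000e-01  1.6405e+02] F [-0.7 -0.1 -1.6] w 0.217 gf 117.4
shift mm [-34.2   0.3 166.7] spin -0.05
collar [ 0.458  -0.3316  0.3577] [[348.  247.6]]
bend [ 0.5365 -0.354   0.2604] [[382.7 279.4]]
tip [ 0.5266 -0.3512  0.2322] [[376.8 288.9]]
315 226
```

View pics/s5.png

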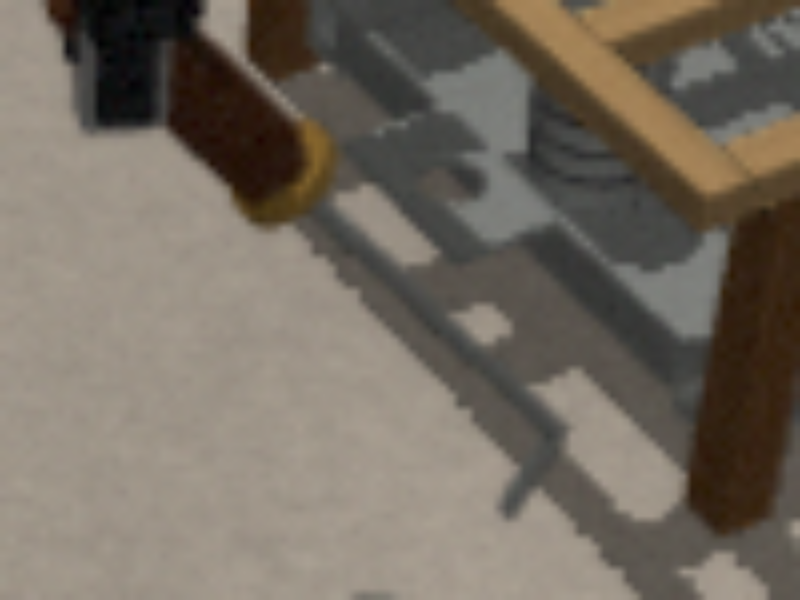

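The hook is clear of everything: collar (290,180), bend (558,440), tip (510,512) in the crop.

```bash
cat >> h.py <<'E'
def inplane(f,uv,p,yaw):
    "pixel ray onto the upright plane through p along yaw: forward (+hook x), z relative to p in mm"
    a=np.radians(yaw); n=np.array([-np.sin(a),np.cos(a),0]); o,d=ray(f,uv); q=o+d*(((p-o)@n)/(d@n))[:,None]-p
    return np.c_[q@[np.cos(a),np.sin(a),0],q[:,2]]*1000
E
python3 - <<'E'
from h import *
f=dict(np.load('s5.npz')); p=np.array(manip.observe()['eef_pos'])
S=lambda u,v:(315+u/8,226+v/8)
q=inplane(f,[S(290,180),S(558,440),S(512,508)],p,344.1); print(q.round(1))
d=q[1]-q[0]; print("tilt",np.degrees(np.arctan2(d[0],-d[1])),"len",np.hypot(*d))
a=np.radians(6.7); r=np.array([np.cos(a),np.sin(a)])
tip=q[2]/1000; h=np.array([.692,-.042])
print("tip rel tcp",tip)
t=h-r*tip[0]; go(*t,.052+.06-tip[1],186.7)
t0=h-r*(tip[0]+.10); print("standoff"); go(*t0,.388,186.7)
E
```

```text
[[  48.   -33.1]
 [ 127.9 -132.7]
 [ 117.6 -157.8]]
tilt 38.724454497236586 len 127.71686022055742
tip rel tcp [ 0.11764594 -0.1577904 ]
t 8.4 at [ 0.4184 -0.3204  0.3877] [ 1.7993e+02 -1.5000e-01  1.6405e+02] F [-0.7 -0.8 -1.8] w 0.222 gf 117.4
shift mm [-186.6  244.5  117.9] spin -22.65
standoff
t 8.4 at [ 0.4184 -0.3204  0.3877] [ 1.7993e+02 -1.5000e-01  1.6405e+02] F [-0.7 -0.8 -1.8] w 0.222 gf 117.4
shift mm [-86.6 244.5  -0.3] spin -22.65
```

>>> {"fn": "arm_command", "kwargs": {"moves": [[[0,0,0,-7.5,0],[0,0,0,-7.5,0],[0,0,0,-7.6,0],[-12,35,0,0,0],[-12,35,0,0,0],[-12,35,0,0,0],[-12,35,0,0,0],[-12,35,0,0,0],[-13,35,0,0,0],[-13,34,0,0,0],[0,0,0,0,0],[0,0,30,0,0],[0,0,30,0,0],[0,0,30,0,0],[0,0,30,0,0],[0,0,30,0,0],[0,0,0,0,0],[0,0,0,0,0]]]}}

```text
t: 10.2
eef_pos: [0.4754, -0.0687, 0.2391]
eef_rot: [180.0, -0.1, -173.4]
force: [-0.6, -0.2, -0.8]
gripper_width: 0.22
gripper_force: 117.9
```

```bash
python3 - <<'E'
from h import *
p=np.array(manip.observe()['eef_pos']); 
a=np.radians(6.7); r=np.array([np.cos(a),np.sin(a)])
t=np.array([.692,-.042])-r*.1176; go(*t,.220,186.7)
f=manip.grab_frame('side'); np.savez('s6.npz',**f)
w=manip.grab_frame('wrist'); np.savez('w6.npz',**w)
A=f['img'][190:290,310:430]; A=cv2.resize(A,(480,400),interpolation=2)
B=w['img'][60:360,200:440]
o=np.zeros((400,720,3),np.uint8);o[:,:480]=A;o[:300,480:]=B
cv2.imwrite('pics/s6.png',o[:,:,::-1])
E
```

```text
t 10.2 at [ 0.4754 -0.0687  0.2391] [ 1.7996e+02 -1.1000e-01 -1.7339e+02] F [-0.6 -0.2 -0.8] w 0.22 gf 117.9
shift mm [-100.7    1.2   19.1] spin -0.09
```

View pics/s6.png

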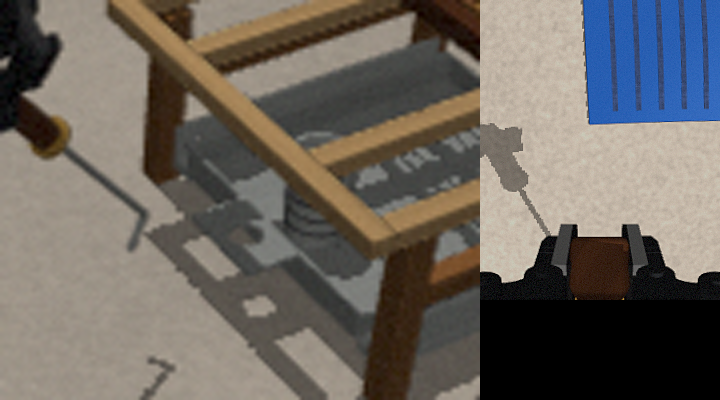

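The side crop shows the tip at (133,246), the bend at (147,215) and the finger hole at (245,233); nothing is in the way of the approach below the rail. Those were my ten pictures, so from here I work by numbers.

```bash
python3 - <<'E'
from h import *
f=dict(np.load('s6.npz')); p=np.array(manip.observe()['eef_pos'])
S=lambda u,v:(310+u/4,190+v/4)
q=inplane(f,[S(48,137),S(147,215),S(134,244)],p,6.6); print(q.round(1)); d=q[1]-q[0]; print(np.degrees(np.arctan2(d[0],-d[1])))
print("hole side",onz(f,S(246,233),.055)[0], "pred px",proj(f,[.692,-.042,.055]),S(246,233))
# numeric rack yaw from side/top: rail front edge colour in top view
t=dict(np.load('top0.npz'));h=cv2.cvtColor(t['img'],cv2.COLOR_RGB2HSV)
m=cv2.inRange(h,(10,60,120),(28,255,255)); pts=[]
for u in range(290,395):
    c=np.nonzero(m[165:200,u])[0]
    if len(c): pts.append((u,165+c.max()+.5))
vx,vy,x0,y0=cv2.fitLine(np.float32(pts),cv2.DIST_HUBER,0,.01,.01).ravel()
e=onz(t,[(290,y0+(290-x0)*vy/vx),(395,y0+(395-x0)*vy/vx)],.183);d=e[0]-e[1];print("yaw",np.degrees(np.arctan2(d[1],d[0]))-90)
E
```

```text
[[  42.9  -32. ]
 [ 127.5 -133.4]
 [ 117.9 -156.9]]
39.837156645162004
hole side [ 0.69364295 -0.04556169  0.055     ] pred px [[370.46128345 247.67007625]] (371.5, 248.25)
yaw 7.042826663854385
```

>>> {"fn": "arm_command", "kwargs": {"moves": [[[0,0,9,-0.1,0],[0,0,9,0,0],[-15,0,0,0,0],[-20,0,0,0,0],[-20,0,0,0,0],[-20,0,0,0,0],[-16,0,0,0,0],[-10,0,0,0,0],[0,0,0,0,0],[0,0,0,0,0]]]}}

```text
t: 11.3
eef_pos: [0.5756, -0.0565, 0.2209]
eef_rot: [180.0, -0.1, -173.2]
force: [-0.3, -0.5, -2.4]
gripper_width: 0.217
gripper_force: 118.0
```

```bash
python3 - <<'E'
from h import *
a=np.radians(6.8); r=np.array([np.cos(a),np.sin(a)])
t=np.array([.6925,-.043])-r*.118; go(*t,.203,186.8)
f=manip.grab_frame('side'); g=f['img'][225:265,350:385].astype(int).mean(2).astype(int)
p=np.array(manip.observe()['eef_pos']); ux=np.array([r[0],r[1],0])
print(proj(f,p+ux*.118+[0,0,-.157]),proj(f,p+ux*.1275+[0,0,-.1334]))
print('     ',*range(350,385)); [print(225+i,*x) for i,x in enumerate(g)]
E
```

```text
t 11.3 at [ 0.5756 -0.0565  0.2209] [ 1.7998e+02 -7.0000e-02 -1.7325e+02] F [-0.3 -0.5 -2.4] w 0.217 gf 118.0
shift mm [ 0.3 -0.4 17.9] spin -0.05
[[370.98621547 245.45805217]] [[374.30131738 238.42631292]]
      350 351 352 353 354 355 356 357 358 359 360 361 362 363 364 365 366 367 368 369 370 371 372 373 374 375 376 377 378 379 380 381 382 383 384
225 36 34 38 50 62 69 69 69 66 56 58 62 71 74 65 67 66 64 62 62 53 61 55 53 56 76 114 127 126 125 128 128 128 120 99
226 35 32 36 47 64 69 61 67 67 64 55 55 64 67 70 65 64 62 63 61 59 51 57 57 55 58 73 111 125 125 124 128 130 126 120
227 34 40 41 47 72 72 68 56 68 64 65 64 57 60 63 67 66 57 60 60 59 61 55 59 56 52 54 70 107 123 122 126 126 124 128
228 38 40 38 48 70 72 70 60 57 65 65 66 61 53 62 61 53 64 64 68 69 68 63 56 55 57 47 56 69 98 125 123 123 126 130
229 32 37 39 53 70 75 75 57 56 57 64 64 63 58 54 62 62 61 67 68 66 72 64 65 67 62 54 53 53 65 94 121 125 127 125
230 33 37 38 55 66 77 73 55 58 53 63 98 86 67 62 54 60 63 64 68 69 70 69 66 68 64 61 50 54 51 60 92 121 127 125
231 30 37 37 51 63 67 76 54 53 55 54 72 99 89 68 63 51 60 
[... 3292 characters left out ...]
143 145 143 140 125 83 83 86 85 81 83 101 140 130 92 94 92 81 80 78 79 84 83 81 86 82 80 79 84 82 77 58 51
260 143 146 145 144 143 143 131 81 81 80 80 82 80 80 87 86 81 81 81 81 80 85 80 82 84 83 80 81 81 85 84 85 85 78 59
261 143 141 144 143 144 143 141 130 80 82 82 83 84 78 82 83 82 82 81 84 78 81 81 82 82 81 80 81 80 80 84 86 86 82 79
262 146 144 143 141 142 143 143 141 136 129 83 82 84 82 82 84 82 82 80 85 80 78 82 83 85 85 79 81 79 81 84 85 82 82 82
263 142 144 141 141 140 140 141 142 141 133 82 84 83 87 85 85 80 84 79 77 78 78 81 84 86 82 80 78 82 81 81 81 83 85 83
264 146 145 140 138 138 142 143 139 142 141 127 83 82 83 81 82 82 84 83 81 78 80 82 95 135 136 129 82 79 84 81 85 80 81 83
```

>>> {"fn": "arm_command", "kwargs": {"moves": [[[0,0,5,0,0],[0,0,5,0,0],[0,0,4,0,0],[0,0,4,0,0],[0,0,0,0,0],[0,0,0,0,0]]]}}

```text
t: 11.95
eef_pos: [0.5762, -0.0566, 0.2032]
eef_rot: [180.0, -0.0, -173.3]
force: [-0.5, 0.2, -1.6]
gripper_width: 0.221
gripper_force: 118.0
```

```bash
python3 - <<'E'
from h import *
a=np.radians(6.8); r=np.array([np.cos(a),np.sin(a)])
t=np.array([.6925,-.043])-r*.118; go(*t,.203,186.8)
f=manip.grab_frame('side');np.savez('s7.npz',**f); g=f['img'][234:256,362:382].astype(int).mean(2).astype(int)
p=np.array(manip.observe()['eef_pos']); ux=np.array([r[0],r[1],0])
print(proj(f,p+ux*.118+[0,0,-.157]),proj(f,p+ux*.1275+[0,0,-.1334]))
print('     ',*range(362,382)); [print(234+i,*x) for i,x in enumerate(g)]
E
```

```text
t 11.95 at [ 0.5762 -0.0566  0.2032] [ 1.7999e+02 -1.0000e-02 -1.7325e+02] F [-0.5  0.2 -1.6] w 0.221 gf 118.0
shift mm [ 0.9 -0.3  0.2] spin -0.05
[[370.76033839 249.85262391]] [[374.04706445 242.9119102 ]]
      362 363 364 365 366 367 368 369 370 371 372 373 374 375 376 377 378 379 380 381
234 49 49 52 61 63 63 69 69 68 68 82 118 119 121 122 125 124 111 83 54
235 56 56 54 49 60 64 77 115 114 117 115 120 121 122 121 122 121 122 114 79
236 54 57 53 52 50 57 70 93 122 121 123 120 121 121 122 120 124 123 116 85
237 52 52 53 50 51 47 59 71 94 119 120 121 116 121 122 122 123 122 115 71
238 51 52 52 55 51 52 47 56 70 89 116 121 122 123 123 125 121 121 116 57
239 69 52 50 52 53 55 63 83 66 66 82 115 122 124 121 124 125 122 116 60
240 83 68 53 64 83 81 68 68 67 58 67 82 114 122 123 124 122 124 113 60
241 84 98 96 108 71 70 70 69 69 66 60 66 78 105 121 125 122 124 115 52
242 112 70 71 75 69 69 67 70 67 69 65 55 76 111 123 122 125 123 113 44
243 72 66 67 68 69 67 68 66 70 69 68 76 81 102 121 125 128 127 115 45
244 70 71 68 68 70 67 68 68 68 73 78 78 66 87 124 121 125 121 113 45
245 74 71 70 70 70 70 70 72 74 66 82 85 118 120 121 116 78 80 70 41
246 65 71 70 68 66 66 63 69 72 74 73 74 107 119 125 119 100 69 68 50
247 70 70 69 68 68 61 73 81 80 85 73 51 69 93 124 124 117 102 69 59
248 62 68 70 72 69 73 82 80 77 79 59 52 57 74 117 121 124 120 101 57
249 88 62 67 67 72 76 79 83 89 75 65 62 55 72 120 122 125 124 118 100
250 129 89 61 72 72 69 75 80 81 77 80 74 70 99 122 122 120 124 125 121
251 141 128 88 63 70 69 69 67 75 103 73 71 85 119 123 124 123 123 125 123
252 136 137 125 71 65 70 71 69 69 75 67 84 120 124 122 124 123 125 124 123
253 137 143 142 127 74 64 72 68 69 68 82 117 122 125 126 122 123 122 124 124
254 144 140 141 141 128 73 63 69 72 71 72 92 120 122 122 122 123 124 119 100
255 146 146 140 139 139 130 68 65 71 70 68 68 88 121 121 123 122 94 71 66
```

>>> {"fn": "arm_command", "kwargs": {"moves": [[[4,0,0,0,0],[6,0,0,0,0],[8,0,0,0,0],[10,0,0,0,0],[10,0,0,0,0],[10,0,0,0,0],[8,0,0,0,0],[4,0,0,0,0],[0,0,0,0,0]]]}}

```text
t: 12.9
eef_pos: [0.5157, -0.0637, 0.2034]
eef_rot: [180.0, -0.1, -173.3]
force: [-0.0, -0.1, -1.1]
gripper_width: 0.217
gripper_force: 118.0
```

```bash
cat > tr.py <<'E'
from h import *
go(.5762,-.0566,.203,186.8)
# tray travel: bright-ness change of the top view along the rack's axis (front edge of tongue at home x=-36)
a=np.radians(6.8); ux=np.array([np.cos(a),np.sin(a),0]); uy=np.array([-ux[1],ux[0],0]); o=np.array([.6925,-.043,0])+ux*.011
t=manip.grab_frame('top'); t0=dict(np.load('top0.npz')); np.savez('t1.npz',**t)
for y in (-.09,.09,-.03,.03):
    X=np.arange(-.20,.0,.005); v=[]
    for f in (t0,t): uv=proj(f,[o+ux*x+uy*y+[0,0,.055] for x in X]).astype(np.float32); v.append(cv2.remap(cv2.cvtColor(f['img'],7),uv[:,0],uv[:,1],1).ravel().astype(int))
    print(y,[(int(x*1000),*map(int,c)) for x,*c in zip(X,*v) if abs(c[0]-c[1])>12])
E
python3 tr.py
```

```text
t 12.9 at [ 0.5157 -0.0637  0.2034] [ 1.7999e+02 -5.0000e-02 -1.7327e+02] F [-0.  -0.1 -1.1] w 0.217 gf 118.0
shift mm [-60.9  -0.1   0.4] spin -0.07
-0.09 [(-200, 135, 86), (-195, 136, 87), (-190, 136, 87), (-185, 136, 89), (-180, 137, 88), (-175, 136, 91), (-169, 137, 111), (-154, 135, 112), (-149, 135, 118), (-144, 139, 117), (-139, 139, 97), (-134, 136, 101), (-129, 138, 103), (-124, 138, 103), (-119, 137, 100), (-114, 136, 98), (-109, 137, 96), (-104, 138, 95), (-99, 138, 94), (-94, 138, 92), (-89, 138, 93), (-84, 138, 93), (-79, 136, 92), (-74, 136, 73), (-69, 136, 62), (-64, 138, 72), (-59, 136, 86), (-54, 135, 93), (-44, 83, 96), (-29, 118, 89), (-24, 133, 86), (-19, 134, 84), (-14, 133, 77), (-9, 103, 71), (-4, 86, 64)]
0.09 [(-200, 136, 64), (-195, 136, 105), (-44, 84, 67), (-39, 91, 60), (-14, 89, 74)]
-0.03 [(-200, 138, 76), (-195, 134, 77), (-190, 135, 76), (-185, 134, 77), (-180, 133, 77), (-175, 137, 79), (-169, 135, 80), (-164, 136, 79), (-159, 135, 81), (-154, 137, 81), (-149, 134, 80), (-144, 132, 81), (-139, 133, 81), (-134, 136, 81), (-129, 136, 82), (-124, 135, 8
[... 273 characters left out ...]
 103), (-34, 73, 101), (-29, 71, 97), (-24, 71, 97), (-14, 111, 94)]
0.03 [(-200, 135, 88), (-195, 135, 87), (-190, 137, 86), (-185, 136, 85), (-180, 135, 86), (-175, 135, 84), (-169, 132, 83), (-164, 132, 83), (-159, 131, 82), (-154, 136, 81), (-149, 135, 80), (-144, 135, 80), (-139, 135, 78), (-134, 134, 77), (-129, 135, 75), (-124, 136, 74), (-119, 138, 72), (-114, 136, 71), (-109, 133, 70), (-104, 132, 85), (-99, 132, 96), (-94, 131, 100), (-89, 134, 102), (-84, 137, 105), (-79, 134, 105), (-74, 133, 104), (-69, 134, 97), (-64, 135, 82), (-59, 131, 67), (-54, 134, 43), (-49, 91, 34), (-44, 82, 32), (-39, 81, 35), (-34, 74, 32), (-29, 70, 40), (-19, 68, 105), (-14, 70, 119), (-9, 60, 92)]
```

The tongue's front edge has moved from about -36 to about -86 mm, so the tray follows the hook by about 50 mm. I'll pull about 90 mm more.

>>> {"fn": "arm_command", "kwargs": {"moves": [[[6,0,0,0,0],[9,0,0,0,0],[10,0,0,0,0],[10,0,0,0,0],[10,0,0,0,0],[10,0,0,0,0],[10,0,0,0,0],[10,0,0,0,0],[8,0,0,0,0],[5,0,0,0,0],[2,0,0,0,0],[0,0,0,0,0],[0,0,0,0,0]]]}}

```text
t: 14.25
eef_pos: [0.4271, -0.0741, 0.2032]
eef_rot: [180.0, -0.0, -173.2]
force: [-0.1, 0.1, -1.4]
gripper_width: 0.215
gripper_force: 118.0
```

```bash
python3 - <<'E'
from h import *
go(.5762,-.0566,.203,186.8)
a=np.radians(6.8); ux=np.array([np.cos(a),np.sin(a),0]); uy=np.array([-ux[1],ux[0],0]); o=np.array([.6925,-.043,0])+ux*.011
t=manip.grab_frame('side'); t0=dict(np.load('side0.npz')); np.savez('s8.npz',**t)
for y in (-.09,-.03,.03):
    X=np.arange(-.21,-.06,.004); uv=[proj(t,[o+ux*x+uy*y+[0,0,.055] for x in X]).astype(np.float32)][0]
    v=[cv2.remap(cv2.cvtColor(f['img'],7),uv[:,0],uv[:,1],1).ravel().astype(int) for f in (t0,t)]
    print(y,[(int(round(x*1000)),int(c),int(d)) for x,c,d in zip(X,*v)])
E
```

```text
t 14.25 at [ 0.4271 -0.0741  0.2032] [ 1.7999e+02 -4.0000e-02 -1.7324e+02] F [-0.1  0.1 -1.4] w 0.215 gf 118.0
shift mm [-150.1   -0.3    0.2] spin -0.04
-0.09 [(-210, 144, 116), (-206, 145, 95), (-202, 145, 90), (-198, 145, 89), (-194, 141, 87), (-190, 139, 86), (-186, 133, 87), (-182, 73, 88), (-178, 22, 91), (-174, 36, 90), (-170, 37, 89), (-166, 41, 90), (-162, 48, 89), (-158, 46, 86), (-154, 50, 86), (-150, 99, 85), (-146, 144, 75), (-142, 143, 58), (-138, 147, 57), (-134, 146, 60), (-130, 139, 92), (-126, 139, 129), (-122, 144, 129), (-118, 147, 132), (-114, 147, 129), (-110, 145, 128), (-106, 145, 132), (-102, 143, 130), (-98, 144, 131), (-94, 143, 131), (-90, 142, 130), (-86, 143, 129), (-82, 142, 130), (-78, 117, 128), (-74, 82, 128), (-70, 81, 129), (-66, 81, 128), (-62, 80, 128)]
-0.03 [(-210, 145, 153), (-206, 144, 153), (-202, 141, 151), (-198, 142, 154), (-194, 143, 152), (-190, 140, 149), (-186, 143, 153), (-182, 144, 150), (-178, 142, 119), (-174, 141, 112), (-170, 140, 131), (-166, 141, 129), (-162, 140, 129), (-158, 141, 128), (-154, 144, 129), (-150, 142, 128), (-1
[... 329 characters left out ...]
0), (-66, 80, 130), (-62, 86, 126)]
0.03 [(-210, 143, 151), (-206, 144, 153), (-202, 145, 156), (-198, 144, 156), (-194, 144, 153), (-190, 145, 152), (-186, 144, 154), (-182, 144, 150), (-178, 141, 118), (-174, 142, 119), (-170, 145, 126), (-166, 145, 127), (-162, 144, 127), (-158, 141, 124), (-154, 143, 126), (-150, 143, 123), (-146, 143, 92), (-142, 143, 68), (-138, 142, 97), (-134, 142, 125), (-130, 144, 126), (-126, 141, 124), (-122, 139, 127), (-118, 142, 128), (-114, 142, 126), (-110, 140, 126), (-106, 142, 129), (-102, 144, 128), (-98, 139, 119), (-94, 139, 82), (-90, 141, 51), (-86, 141, 59), (-82, 133, 70), (-78, 94, 75), (-74, 80, 81), (-70, 78, 100), (-66, 78, 115), (-62, 79, 84)]
```

Tongue front is at -178 and front wall at -132 mm, so the tray is out 142 mm. Next I slack off, lift the hook clear and check the grip can be eased.

>>> {"fn": "arm_command", "kwargs": {"moves": [[[-4,0,0,0,0],[-3,0,0,0,0],[0,0,0,0,0],[0,0,-6,0,0],[0,0,-8,0,0],[0,0,-12,0,0],[0,0,-25,0,0],[0,0,-30,0,0],[0,0,-35,0,0],[0,0,-35,0,0],[0,0,-35,0,0],[0,0,0,0,0]]], "newtons": 40}}

```text
t: 15.5
eef_pos: [0.4361, -0.074, 0.3947]
eef_rot: [-179.8, 0.5, -173.3]
force: [0.4, 0.9, -1.9]
gripper_width: 0.218
gripper_force: 118.2
```

```bash
python3 - <<'E'
from h import *
F=np.array([.4525,-.331]); a=np.radians(-15.9); u=np.array([np.cos(a),np.sin(a)])
t=F-u*.1275; go(*t,.385,164.1)
f=manip.grab_frame('side'); np.savez('s9.npz',**f)
p=np.array(manip.observe()['eef_pos']); a=np.radians(6.75)
ux=np.array([np.cos(a),np.sin(a),0])
c=proj(f,p+ux*.043+[0,0,-.032])[0]; print("exp collar",c)
h=cv2.cvtColor(f['img'],cv2.COLOR_RGB2HSV); u0,v0=c.astype(int)-18
m=cv2.inRange(h[v0:v0+36,u0:u0+36],(14,140,90),(28,255,255)); M=cv2.moments(m,True); cc=(u0+M['m10']/M['m00'],v0+M['m01']/M['m00']); print("brass",cc,M['m00'],inplane(f,cc,p,6.75))
# tongue travel check
o=np.array([.6925,-.043,0])+ux*.011; uy=np.array([-ux[1],ux[0],0])
for y in (-.03,.03):
    X=np.arange(-.194,-.16,.003); uv=proj(f,[o+ux*x+uy*y+[0,0,.055] for x in X]).astype(np.float32)
    print([(int(round(x*1000)),int(d)) for x,d in zip(X,cv2.remap(cv2.cvtColor(f['img'],7),uv[:,0],uv[:,1],1).ravel())])
E
```

```text
t 15.5 at [ 0.4361 -0.074   0.3947] [-179.77    0.47 -173.25] F [ 0.4  0.9 -1.9] w 0.218 gf 118.2
shift mm [  41.3 -242.7    9.7] spin 22.65
exp collar [308.46637288 179.83669218]
brass (np.float64(312.8), np.float64(175.86666666666667)) 15.0 [[ 54.99362663 -24.23692216]]
[(-194, 147), (-191, 147), (-188, 148), (-185, 147), (-182, 149), (-179, 135), (-176, 91), (-173, 118), (-170, 127), (-167, 126), (-164, 126), (-161, 126)]
[(-194, 151), (-191, 148), (-188, 149), (-185, 151), (-182, 148), (-179, 126), (-176, 105), (-173, 123), (-170, 123), (-167, 126), (-164, 123), (-161, 123)]
```

>>> {"fn": "arm_command", "kwargs": {"moves": [[[0,0,0,7.5,0],[0,0,0,7.5,0],[0,0,0,7.6,0],[6,-35,2,0,0],[6,-35,2,0,0],[6,-35,2,0,0],[6,-35,2,0,0],[6,-35,1,0,0],[6,-35,0,0,0],[5,-33,0,0,0],[0,0,0,0,0],[0,0,0,0,0]]], "newtons": 22}}

```text
t: 16.75
eef_pos: [0.3278, -0.2958, 0.3792]
eef_rot: [179.9, -0.1, 164.0]
force: [-0.7, 0.2, -1.7]
gripper_width: 0.22
gripper_force: 118.1
```

```bash
cat > lean.py <<'E'
from h import *
f=manip.grab_frame('side'); s=manip.observe(); p=np.array(s['eef_pos']); g=p+[0,0,.019]; yw=344.1
h=cv2.cvtColor(f['img'],cv2.COLOR_RGB2HSV); u,v=proj(f,p)[0].astype(int); u0,v0=u-30,v-20
m=cv2.inRange(h[v0:v0+75,u0:u0+75],(14,130,80),(28,255,255)); n,l,st,ce=cv2.connectedComponentsWithStats(m)
k=1+np.argmax(st[1:,4]); c=ce[k]+[u0,v0]; q=inplane(f,c,g,yw)[0]
print("collar px",c.round(1),"n",st[k,4],"rel grasp",q.round(1),"lean",np.degrees(np.arctan2(q[0],-q[1])).round(1),"dist",np.hypot(*q).round(1))
print("F",np.round(s['force'],1),"T",np.round(s['ft_torque'],2))
E
python3 - <<'E'
from h import *
F=np.array([.4525,-.331]); a=np.radians(-15.9); u=np.array([np.cos(a),np.sin(a)])
t=F-u*.1275; go(*t,.273,164.1)
E
python3 lean.py
```

```text
t 16.75 at [ 0.3278 -0.2958  0.3792] [ 1.7990e+02 -1.0000e-01  1.6404e+02] F [-0.7  0.2 -1.7] w 0.22 gf 118.1
shift mm [ -2.1   0.3 106.2] spin -0.06
collar px [306.7 253.4] n 39 rel grasp [ 51.1 -48.5] lean 46.5 dist 70.5
F [ 1.5  1.  -1. ] T [ 0.06  0.11 -0.01]
```

>>> {"fn": "arm_command", "kwargs": {"moves": [[[0,0,30,0,0],[0,0,30,0,0],[0,0,30,0,0],[0,0,16,0,0],[-10,0,0,0,0],[-10,0,0,0,0],[-8,0,0,0,0],[-6,0,-3,0,0],[-6,0,-4,0,0],[-6,0,-4,0,0],[-6,0,-4,0,0],[0,0,0,0,0]]]}}

```text
t: 18.0
eef_pos: [0.3787, -0.3103, 0.2896]
eef_rot: [-180.0, -0.0, 164.2]
force: [-2.8, 0.8, -3.0]
gripper_width: 0.22
gripper_force: 118.4
```

```bash
python3 lean.py; python3 -c "
from h import *
go(.4525,-.331,.273,164.1)"
```

```text
collar px [329.  285.1] n 43 rel grasp [ 46.7 -52.3] lean 41.7 dist 70.1
F [-3.5  1.5 -1.7] T [ 0.28  1.12 -0.  ]
t 18.05 at [ 0.3785 -0.3102  0.2894] [-1.8000e+02 -3.0000e-02  1.6415e+02] F [-3.5  1.5 -1.7] w 0.219 gf 118.4
shift mm [-76.9   0.3  16.4] spin 0.05
```

>>> {"fn": "arm_command", "kwargs": {"moves": [[[-7,0,-4,0,0],[-7,0,-4,0,0],[-7,0,-4,0,0],[-7,0,-4,0,0],[-7,0,-4,0,0],[-8,0,-3,0,0],[-8,0,-3,0,0],[-8,0,-2,0,0],[-7,0,-2,0,0],[-7,0,-2,0,0],[-8,0,-1,0,0],[-8,0,-1,0,0],[-8,0,-1,0,0],[0,0,0,0,0]]]}}

```text
t: 19.45
eef_pos: [0.4728, -0.3369, 0.3244]
eef_rot: [-180.0, 0.0, 164.2]
force: [-4.5, 0.5, -2.1]
gripper_width: 0.225
gripper_force: 121.7
```

```bash
python3 lean.py; python3 -c "
from h import *
go(.4525,-.331,.273,164.1)"
```

```text
collar px [351.8 277.3] n 30 rel grasp [ -2.6 -69.2] lean -2.2 dist 69.2
F [-3.8  1.  -2.3] T [ 0.37  1.29 -0.03]
t 19.5 at [ 0.4725 -0.3369  0.3245] [-1.8000e+02  5.0000e-02  1.6417e+02] F [-3.8  1.  -2.3] w 0.219 gf 121.7
shift mm [20.9  0.2 51.5] spin 0.07
```

```bash
cat > shank.py <<'E'
from h import *
f=manip.grab_frame('side'); s=manip.observe(); g=np.array(s['eef_pos'])+[0,0,.019]; a=np.radians(344.1); ux=np.array([np.cos(a),np.sin(a),0])
G=cv2.cvtColor(f['img'],cv2.COLOR_RGB2GRAY); X=np.arange(-25,36,2.); P=[]
for z in range(-76,-150,-6):
    uv=proj(f,[g+ux*x/1000+[0,0,z/1000] for x in X]).astype(np.float32); v=cv2.remap(G,uv[:,0],uv[:,1],1).ravel().astype(float)
    w=np.clip(np.median(v)-v-15,0,None); c=(w*X).sum()/max(w.sum(),1e-6); P.append((z,c)); print(z,round(c,1),v.astype(int).tolist())
E
python3 shank.py
```

```text
-76 1.9 [85, 88, 89, 87, 85, 87, 84, 78, 63, 57, 61, 63, 64, 64, 62, 63, 64, 62, 63, 62, 67, 92, 117, 128, 129, 127, 129, 131, 130, 132, 130]
-82 -0.4 [87, 86, 88, 89, 85, 84, 83, 85, 83, 75, 63, 57, 56, 57, 63, 67, 72, 93, 115, 125, 127, 129, 130, 131, 130, 131, 129, 130, 129, 128, 129]
-88 4.0 [90, 91, 88, 86, 87, 89, 89, 87, 86, 84, 86, 79, 65, 61, 64, 67, 61, 64, 85, 111, 129, 128, 129, 131, 130, 129, 127, 119, 114, 109, 99]
-94 16.0 [86, 86, 85, 86, 87, 86, 87, 89, 88, 89, 90, 89, 88, 80, 70, 67, 63, 57, 58, 65, 82, 110, 105, 103, 91, 81, 74, 70, 68, 64, 64]
-100 9.0 [89, 88, 86, 87, 89, 93, 109, 143, 127, 90, 87, 86, 86, 85, 77, 66, 64, 55, 57, 57, 61, 67, 66, 66, 65, 64, 66, 68, 67, 71, 71]
-106 12.4 [110, 128, 147, 147, 147, 148, 151, 153, 153, 149, 130, 100, 87, 86, 80, 66, 68, 59, 57, 59, 64, 66, 65, 68, 74, 75, 80, 80, 85, 87, 87]
-112 6.9 [155, 155, 154, 151, 148, 149, 152, 151, 150, 152, 152, 139, 116, 103, 84, 66, 67, 67, 80, 85, 82, 82, 86, 89, 90, 88, 88, 89, 91, 92, 91]
-118 7.3 [155, 155, 153, 152, 149, 145, 145, 146, 145, 146, 149, 151, 152, 145, 98, 72, 68, 69, 77, 87, 89, 88, 88, 89, 87, 88, 88, 88, 88, 89, 91]
-124 8.1 [151, 152, 153, 152, 154, 155, 153, 152, 150, 149, 150, 152, 156, 159, 151, 96, 67, 71, 79, 90, 89, 89, 89, 89, 89, 87, 88, 90, 88, 90, 92]
-130 16.2 [151, 155, 155, 156, 157, 157, 158, 158, 156, 153, 149, 147, 150, 153, 148, 109, 68, 80, 90, 88, 88, 89, 90, 89, 88, 88, 90, 90, 87, 92, 93]
-136 21.1 [154, 155, 155, 156, 155, 154, 153, 151, 150, 151, 153, 154, 155, 154, 142, 111, 69, 78, 114, 137, 104, 89, 89, 88, 87, 88, 87, 91, 90, 87, 88]
-142 21.5 [152, 152, 153, 153, 151, 148, 149, 144, 146, 146, 148, 153, 153, 149, 141, 115, 67, 75, 105, 135, 142, 128, 107, 86, 90, 89, 86, 85, 87, 90, 91]
-148 9.4 [105, 104, 104, 106, 106, 102, 101, 102, 101, 100, 102, 104, 104, 107, 105, 90, 70, 72, 88, 108, 118, 113, 106, 110, 103, 101, 104, 108, 107, 97, 87]
```

Shank pixels put the remaining lean at about 3°. A further 12 mm push should bring it upright.

>>> {"fn": "arm_command", "kwargs": {"moves": [[[-6,0,0,0,0],[-6,0,0,0,0],[-1,0,0,0,0],[0,0,0,0,0],[10,0,0,0,0],[0,0,0,0,0],[0,0,0,0,0]]]}}

```text
t: 20.25
eef_pos: [0.4755, -0.3379, 0.3251]
eef_rot: [-180.0, 0.2, 164.1]
force: [-0.2, -0.3, -1.1]
gripper_width: 0.221
gripper_force: 121.9
```

```bash
python3 shank.py | sed -n '6,13p'; python3 -c "
from h import *
go(.4525,-.331,.2225,164.1)"
```

```text
-106 10.9 [147, 147, 144, 146, 150, 151, 153, 152, 138, 107, 83, 73, 69, 68, 72, 75, 67, 60, 61, 64, 67, 67, 72, 74, 76, 78, 83, 86, 86, 87, 90]
-112 1.6 [154, 151, 152, 151, 150, 151, 151, 152, 152, 146, 111, 91, 73, 67, 68, 79, 89, 84, 77, 82, 85, 88, 88, 87, 88, 90, 91, 91, 91, 89, 90]
-118 1.5 [154, 154, 151, 147, 145, 146, 146, 146, 148, 150, 146, 111, 78, 67, 72, 81, 89, 90, 89, 87, 88, 87, 87, 88, 90, 90, 89, 88, 89, 93, 92]
-124 2.2 [152, 152, 155, 156, 153, 153, 149, 149, 148, 152, 148, 110, 74, 69, 67, 74, 88, 86, 88, 89, 89, 88, 87, 87, 87, 89, 87, 88, 89, 90, 90]
-130 0.6 [156, 155, 156, 157, 158, 156, 155, 153, 149, 148, 144, 118, 76, 71, 93, 143, 125, 97, 88, 88, 89, 88, 87, 87, 90, 91, 91, 93, 92, 90, 88]
-136 16.7 [155, 155, 153, 154, 154, 154, 151, 152, 154, 155, 151, 128, 71, 70, 95, 139, 153, 146, 119, 88, 89, 89, 88, 88, 91, 91, 89, 88, 89, 91, 91]
-142 19.0 [151, 155, 153, 150, 151, 147, 146, 148, 150, 150, 151, 138, 71, 72, 94, 132, 154, 153, 148, 139, 118, 86, 85, 88, 87, 86, 85, 87, 87, 90, 90]
-148 1.4 [105, 109, 106, 108, 106, 104, 103, 103, 105, 107, 106, 96, 74, 68, 80, 107, 135, 127, 121, 118, 106, 108, 106, 104, 104, 103, 109, 101, 92, 90, 89]
t 20.3 at [ 0.4755 -0.3378  0.325 ] [-1.7998e+02  1.6000e-01  1.6414e+02] F [ 0.3 -0.4 -2.2] w 0.219 gf 122.0
shift mm [ 24.    0.3 102.5] spin 0.04
```

The shank is now upright in the jaws (x about +1 mm at every height). I'll move to mid-slot and lower.

>>> {"fn": "arm_command", "kwargs": {"moves": [[[8,0,0,0,0],[8,0,0,0,0],[8,0,0,0,0],[0,0,25,0,0],[0,0,25,0,0],[0,0,25,0,0],[0,0,15,0,0],[0,0,4,0,0],[0,0,0,0,0],[0,0,0,0,0]]]}}

```text
t: 21.3
eef_pos: [0.4519, -0.3314, 0.2314]
eef_rot: [-180.0, 0.1, 164.1]
force: [0.5, 0.2, -1.5]
gripper_width: 0.22
gripper_force: 121.9
```

```bash
python3 lean.py; python3 -c "
from h import *
go(.4525,-.331,.2225,164.1)"
```

```text
collar px [339.5 308.3] n 42 rel grasp [ -3.8 -70. ] lean -3.1 dist 70.1
F [ 0.3 -0.1 -2.4] T [-0.02 -0.03  0.06]
t 21.35 at [ 0.4521 -0.3314  0.2316] [-1.7995e+02  1.1000e-01  1.6414e+02] F [ 0.3 -0.1 -2.4] w 0.219 gf 121.9
shift mm [-0.3  0.5  9.1] spin 0.04
```

>>> {"fn": "arm_command", "kwargs": {"moves": [[[0,0,2,0,0],[0,0,2,0,0],[0,0,1,0,0],[0,0,0,0,0]]]}}

```text
t: 21.75
eef_pos: [0.4515, -0.3308, 0.2251]
eef_rot: [180.0, -0.0, 164.1]
force: [0.0, -1.4, -1.0]
gripper_width: 0.219
gripper_force: 121.9
```

>>> {"fn": "arm_command", "kwargs": {"moves": [[[0,0,1,0,0],[0,0,1,0,0],[0,0,0,0,0]]]}}

```text
t: 22.05
eef_pos: [0.4517, -0.331, 0.2236]
eef_rot: [-180.0, 0.0, 164.1]
force: [0.3, 1.4, 1.2]
gripper_width: 0.218
gripper_force: 122.8
```

>>> {"fn": "arm_command", "kwargs": {"moves": [[[0,0,1,0,0],[0,0,1,0,0],[0,0,0,0,0]]]}}

```text
t: 22.35
eef_pos: [0.4519, -0.3311, 0.2235]
eef_rot: [-179.9, 0.1, 164.2]
force: [-2.3, 3.3, 13.1]
gripper_width: 0.218
gripper_force: 124.2
```

The collar is seated on the prongs. I'll ease off 1 mm, open and rise.

>>> {"fn": "arm_command", "kwargs": {"moves": [[[0,0,-1,0,0],[0,0,0,0,30],[0,0,0,0,40],[0,0,0,0,60],[0,0,0,0,85],[0,0,0,0,85],[0,0,0,0,85]]]}}

```text
t: 23.05
eef_pos: [0.4516, -0.3309, 0.2221]
eef_rot: [180.0, -0.0, 164.1]
force: [0.9, -0.5, 0.2]
gripper_width: 0.994
gripper_force: 0.0
```

>>> {"fn": "arm_command", "kwargs": {"moves": [[[0,0,-10,0,85],[0,0,-25,0,85],[0,0,-30,0,85],[0,0,-30,0,85],[0,0,-30,0,85],[0,0,0,0,85],[0,0,0,0,85]]]}}

```text
t: 23.75
eef_pos: [0.4519, -0.3312, 0.3484]
eef_rot: [-179.9, 0.1, 164.1]
force: [0.4, 0.4, -0.3]
gripper_width: 0.998
gripper_force: 0.0
```

```bash
python3 - <<'E'
from h import *
f=manip.grab_frame('side'); h=cv2.cvtColor(f['img'],cv2.COLOR_RGB2HSV)
f0=dict(np.load('side0.npz')); h0=cv2.cvtColor(f0['img'],cv2.COLOR_RGB2HSV)
for H in(h0,h):
    for lo,hi in(((14,130,80),(28,255,255)),((0,90,25),(13,255,255))):
        m=cv2.inRange(H[270:335,320:372],lo,hi); n,l,s,c=cv2.connectedComponentsWithStats(m); k=1+np.argmax(s[1:,4]); print(s[k],(c[k]+[320,270]).round(1))
d=cv2.absdiff(f['img'],f0['img'])[270:375,318:372].max(2)>40; print("diff px",d.sum())
# strainer in wrist view
w=manip.grab_frame('wrist'); np.savez('w10.npz',**w)
# strainer expected
a=np.radians(6.8); r=np.array([np.cos(a),np.sin(a)]); S=np.array([.7555,-.034])-r*.142; print("S",S)
go(*S,.25,186.8)
E
```

```text
[15 36  5  8 16] [336.9 309.8]
[ 17   9  11  33 238] [342.4 293.9]
[15 35  4  9 19] [336.2 309.3]
[ 17   8  11  33 248] [341.6 293.5]
diff px 828
S [ 0.6144989  -0.05081336]
t 23.85 at [ 0.4512 -0.3306  0.3465] [ 1.7996e+02 -7.0000e-02  1.6414e+02] F [0.5 0.5 0.3] w 0.996 gf 0.0
shift mm [-195.2  258.5   96.5] spin -22.66
```

```bash
python3 - <<'E'
from h import *
S=np.array([.6145,-.0508])
for nm,f in (("t0",dict(np.load('top0.npz'))),("now",manip.grab_frame('top'))):
    C=S if nm=="now" else np.array([.7555,-.034])
    c=proj(f,[*C,.106])[0]; u0,v0=c.astype(int)-25; rr=.027*625/1.66
    g=cv2.GaussianBlur(cv2.resize(cv2.cvtColor(f['img'][v0:v0+50,u0:u0+50],7),None,fx=8,fy=8,interpolation=2),(0,0),3)
    H=cv2.HoughCircles(g,cv2.HOUGH_GRADIENT,1,40,param1=60,param2=12,minRadius=int(rr*8*.85),maxRadius=int(rr*8*1.15))
    print(nm,c)
    for x,y,r in H[0][:4]: q=(u0+(x+.5)/8-.5,v0+(y+.5)/8-.5); print(np.round(q,1),r/8,rr,onz(f,q,.106)[0].round(4))
E
```

```text
t0 [335.92937229 158.4623074 ]Traceback (most recent call last):
  File "<stdin>", line 9, in <module>
TypeError: 'NoneType' object is not subscriptable
```

```bash
cat > str.py <<'E'
from h import *
S=np.array([.6145,-.0508])
for nm,f in (("t0",dict(np.load('top0.npz'))),("now",manip.grab_frame('top'))):
    C=S if nm=="now" else np.array([.7555,-.034])
    c=proj(f,[*C,.106])[0]; u0,v0=c.astype(int)-20; rr=.027*625/1.66
    I=f['img'][v0:v0+40,u0:u0+40]; g=cv2.GaussianBlur(cv2.resize(cv2.cvtColor(I,7),None,fx=6,fy=6,interpolation=2),(0,0),2)
    H=cv2.HoughCircles(g,cv2.HOUGH_GRADIENT,1,10,param1=40,param2=5,minRadius=int(rr*6*.9),maxRadius=int(rr*6*1.1))
    print(nm,c)
    if H is not None:
        for x,y,r in H[0][:4]: q=(u0+(x+.5)/6-.5,v0+(y+.5)/6-.5); print(np.round(q,1),r/6,rr,onz(f,q,.106)[0].round(4))
    if nm=="now": 
        print(u0,v0); [print(*("%3d"%v for v in x)) for x in cv2.cvtColor(I,7)[6:36,4:36]]
E
python3 str.py
```

```text
t0 [335.92937229 158.4623074 ]
[335.8 156.7] 10.016666 10.16566265060241 [ 0.7606 -0.0337  0.106 ]
[333.7 156.3] 10.116667 10.16566265060241 [ 0.7615 -0.0278  0.106 ]
[334.7 158. ] 9.95 10.16566265060241 [ 0.7568 -0.0306  0.106 ]
[336. 155.] 9.75 10.16566265060241 [ 0.7653 -0.0342  0.106 ]
now [342.11338415 209.05737377]
[341.8 207.7] 9.316667 10.16566265060241 [ 0.6183 -0.05    0.106 ]
[343.  206.3] 9.400001 10.16566265060241 [ 0.622  -0.0532  0.106 ]
[342.  209.5] 11.066667 10.16566265060241 [ 0.6133 -0.0505  0.106 ]
[340.2 206.5] 9.966666 10.16566265060241 [ 0.6215 -0.0456  0.106 ]
322 189
 77  79  79  77  79  78  75  76  76  76  78  77  77  77  76  75  77  77  77  77  77  78  77  77  76  77  76  78  76  91 104 103
 78  77  77  77  78  78  77  77  78  77  79  77  79  77  75  77  80  81  78  77  76  78  91 103 104 104 103 106 105 113 123 123
 77  77  78  78  78  78  76  76  78  77  77  78  86  99 112 116 118 120 116 110 106 106 116 123 125 123 123 124 124 123 123 122
 77  78  77  92 105 106 106 105 103 104 109 115 111  99 102 109 111 111 111 112 123 129 124 123 123 123 122 124 123 
[... 2639 characters left out ...]
  50  47  55  65  75  78  78  78  79  77  77  78  77  78  92
125 124 124 126 126 127 127 126 128 128 123 112  96  88  75  59  56  59  62  72  76  78  79  80  78  79  80  78  78  93 104 115
124 125 124 126 127 125 127 127 126 127 127 126 123 119 113 104 103 103 105 108 108 106 107 107 105 106 107 105 104 113 122 126
124 125 124 125 124 124 126 126 128 129 127 127 126 127 130 128 127 125 123 126 128 125 126 126 125 124 125 124 122 122 125 124
124 125 126 124 126 125 126 126 127 128 127 127 125 127 129 127 127 126 124 125 127 125 126 126 126 126 126 124 124 124 122 124
124 123 123 126 126 125 126 125 127 128 127 126 126 127 129 129 128 126 125 125 128 128 128 125 125 125 125 123 123 123 124 125
```

Rim circle centre is at (342,206.6), which puts the strainer at (0.621,-0.0505), matching the home measurement shifted by the travel. I'll grip 6 mm towards the robot to keep the gripper's body clear of the rail.

>>> {"fn": "arm_command", "kwargs": {"moves": [[[0,0,0,-7.5,85],[0,0,0,-7.5,85],[0,0,0,-7.7,85],[-28,37,0,0,85],[-28,37,0,0,85],[-28,37,0,0,85],[-28,37,0,0,85],[-28,37,0,0,85],[-28,37,0,0,85],[-28,36,0,0,85],[0,0,30,0,85],[0,0,30,0,85],[0,0,30,0,85],[0,0,0,0,85],[0,0,0,0,85]]]}}

```text
t: 25.45
eef_pos: [0.6149, -0.0513, 0.2569]
eef_rot: [180.0, -0.1, -173.2]
force: [0.4, 0.0, 0.8]
gripper_width: 0.996
gripper_force: 0.0
```

```bash
python3 - <<'E'
from h import *
go(.615,-.0512,.073,186.8)
f=manip.grab_frame('wrist'); np.savez('w11.npz',**f)
# rim circle projected (fisheye) vs edges: print predicted pixels of rim centre and extremes
K,P=f['camera_matrix'],f['pose']
def fp(p):
    q=(np.atleast_2d(p)-P[:3,3])@P[:3,:3]; q=q*[1,-1,-1]; rho=np.hypot(q[:,0],q[:,1]); th=np.arctan2(rho,q[:,2]); return K[:2,2]+K[0,0]*(th/rho)[:,None]*q[:,:2]
g=cv2.cvtColor(f['img'],7)
a=np.linspace(0,2*np.pi,72,endpoint=False)
# search rim centre: strongest radial edge over small offsets
best=[]
G=np.float32(cv2.GaussianBlur(g,(0,0),1))
for dx in np.arange(-.012,.0121,.001):
    for dy in np.arange(-.012,.0121,.001):
        v=[]
        for R in(.0235,.0262): 
            uv=fp(np.c_[.621+dx+R*np.cos(a),-.0505+dy+R*np.sin(a),np.full(72,.106)]).astype(np.float32); v.append(cv2.remap(G,uv[:,0],uv[:,1],1).ravel())
        best.append((np.mean(np.clip(v[1]-v[0],0,40)),.621+dx,-.0505+dy))
print([np.round(b,4).tolist() for b in sorted(best)[-4:]], fp([.621,-.0505,.106]))
E
```

```text
t 25.45 at [ 0.6149 -0.0513  0.2569] [ 1.7996e+02 -1.2000e-01 -1.7316e+02] F [0.4 0.  0.8] w 0.996 gf 0.0
shift mm [-1.000e-01  1.000e-01  1.839e+02] spin 0.04
[[24.7988, 0.62, -0.0525], [26.47, 0.619, -0.0515], [26.4998, 0.619, -0.0525], [29.1578, 0.62, -0.0515]] [[317.34126799 227.77325951]]
```

The wrist view confirms the rim at (0.620,-0.0515). Descending.

>>> {"fn": "arm_command", "kwargs": {"moves": [[[0,0,30,0,85],[0,0,30,0,85],[0,0,30,0,85],[0,0,25,0,85],[0,0,25,0,85],[0,0,20,0,85],[0,0,14,0,85],[0,0,10,0,85],[0,0,0,0,85]]], "newtons": 30}}

```text
t: 26.4
eef_pos: [0.6154, -0.0515, 0.0729]
eef_rot: [180.0, -0.0, -173.2]
force: [0.2, -0.0, 0.2]
gripper_width: 0.995
gripper_force: 0.0
```

>>> {"fn": "arm_command", "kwargs": {"moves": [[[0,0,0,0,60],[0,0,0,0,50],[0,0,0,0,40],[0,0,0,0,30],[0,0,0,0,20],[0,0,0,0,20],[0,0,0,0,20]]]}}

```text
t: 27.1
eef_pos: [0.6166, -0.0519, 0.0748]
eef_rot: [-179.9, 0.1, -173.2]
force: [-0.3, -0.8, 5.6]
gripper_width: 0.619
gripper_force: 31.3
```

>>> {"fn": "arm_command", "kwargs": {"moves": [[[0,0,-5,0,20],[0,0,-12,0,20],[0,0,-20,0,20],[0,0,-25,0,20],[0,0,-25,0,20],[0,0,-25,0,20],[0,0,-15,0,20],[0,0,0,0,20],[0,0,0,0,20]]]}}

```text
t: 28.0
eef_pos: [0.6153, -0.0513, 0.2003]
eef_rot: [180.0, 0.0, -173.1]
force: [-0.7, -0.2, -1.7]
gripper_width: 0.622
gripper_force: 31.8
```

```bash
python3 - <<'E'
from h import *
a=np.radians(6.8); r=np.array([np.cos(a),np.sin(a)]); m=np.array([.4515,.309])-r*.004
go(*m,.0748+.004-.031+.003,186.8)
E
```

```text
t 28.0 at [ 0.6153 -0.0513  0.2003] [ 180.      0.   -173.15] F [-0.7 -0.2 -1.7] w 0.622 gf 31.8
shift mm [124.  377.1 149.5] spin 0.05
```

>>> {"fn": "arm_command", "kwargs": {"moves": [[[6,18,0,0,20],[10,30,0,0,20],[10,31,0,0,20],[10,31,0,0,20],[10,31,0,0,20],[10,31,0,0,20],[10,31,0,0,20],[10,31,0,0,20],[10,31,0,0,20],[10,31,0,0,20],[10,31,0,0,20],[10,30,0,0,20],[8,20,0,0,20],[0,0,0,0,20],[0,0,30,0,20],[0,0,30,0,20],[0,0,30,0,20],[0,0,25,0,20],[0,0,15,0,20],[0,0,0,0,20]]]}}

```text
t: 30.0
eef_pos: [0.4446, 0.3064, 0.0673]
eef_rot: [-179.9, -0.4, -173.2]
force: [-0.3, 1.2, -1.1]
gripper_width: 0.62
gripper_force: 32.1
```

```bash
python3 - <<'E'
from h import *
a=np.radians(6.8); r=np.array([np.cos(a),np.sin(a)]); m=np.array([.4515,.309])-r*.004
go(*m,.0748+.004-.031,186.8)
E
```

```text
t 30.0 at [0.4446 0.3064 0.0673] [-179.87   -0.35 -173.18] F [-0.3  1.2 -1.1] w 0.62 gf 32.1
shift mm [-3.2  1.7 19.5] spin 0.02
```

>>> {"fn": "arm_command", "kwargs": {"moves": [[[-3,2,6,0,20],[0,0,5,0,20],[0,0,4,0,20],[0,0,2,0,20],[0,0,0,0,20],[0,0,0,0,20]]]}}

```text
t: 30.6
eef_pos: [0.4502, 0.3106, 0.0535]
eef_rot: [180.0, 0.0, -173.2]
force: [0.5, 0.3, -1.4]
gripper_width: 0.622
gripper_force: 32.1
```

>>> {"fn": "arm_command", "kwargs": {"moves": [[[0,0,1,0,20],[0,0,1,0,20],[0,0,0,0,20]]]}}

```text
t: 30.9
eef_pos: [0.4501, 0.3104, 0.0512]
eef_rot: [-180.0, -0.0, -173.2]
force: [0.1, 0.2, -1.6]
gripper_width: 0.624
gripper_force: 32.1
```

>>> {"fn": "arm_command", "kwargs": {"moves": [[[0,0,1,0,20],[0,0,1,0,20],[0,0,0,0,20]]]}}

```text
t: 31.2
eef_pos: [0.45, 0.3104, 0.0491]
eef_rot: [-180.0, -0.0, -173.2]
force: [0.8, 0.1, -1.8]
gripper_width: 0.619
gripper_force: 32.1
```

>>> {"fn": "arm_command", "kwargs": {"moves": [[[0,0,1,0,20],[0,0,1,0,20],[0,0,0,0,20]]]}}

```text
t: 31.5
eef_pos: [0.4505, 0.3105, 0.0478]
eef_rot: [-180.0, 0.0, -173.2]
force: [-0.9, -0.5, 3.3]
gripper_width: 0.621
gripper_force: 32.4
```

The cup is on the mat. I'll open slowly, then rise.

>>> {"fn": "arm_command", "kwargs": {"moves": [[[0,0,0,0,55],[0,0,0,0,60],[0,0,0,0,66],[0,0,0,0,75],[0,0,0,0,85],[0,0,0,0,85],[0,0,-10,0,85],[0,0,-20,0,85],[0,0,-30,0,85],[0,0,-40,0,85],[0,0,-40,0,85],[0,0,-40,0,85],[0,0,-40,0,85],[0,0,0,0,85],[0,0,0,0,85]]]}}

```text
t: 33.0
eef_pos: [0.4507, 0.3108, 0.2689]
eef_rot: [179.9, 0.2, -173.2]
force: [-1.0, -0.4, -0.8]
gripper_width: 0.994
gripper_force: 0.0
```

```bash
python3 - <<'E'
from h import *
go(.45,.31,.26,186.8)
f=manip.grab_frame('side'); h=cv2.cvtColor(f['img'],cv2.COLOR_RGB2HSV)
m=cv2.inRange(h,(105,120,60),(125,255,255))
c=proj(f,[[.4515,.309,.004],[.4515,.309,.079]]); print("foot/rim px expected",c.round(1))
# non-blue blob inside the mat's and cup's region
u,v=c.mean(0).astype(int); g=cv2.cvtColor(f['img'],7)[v-26:v+22,u-26:u+26]; mm=m[v-26:v+22,u-26:u+26]
print(u-26,v-26); [print("".join("B" if b else "%x"%(x//16) for x,b in zip(a,bb))) for a,bb in zip(g,mm)]
# hook, tray check
f0=dict(np.load('side0.npz')); d=cv2.absdiff(f['img'],f0['img']).max(2)[270:375,318:372]>40; print("stand diff",d.sum())
a=np.radians(6.8); ux=np.array([np.cos(a),np.sin(a),0]); uy=np.array([-ux[1],ux[0],0]); o=np.array([.6925,-.043,0])+ux*.011
for y in (-.03,.03):
    X=np.arange(-.194,-.16,.003); uv=proj(f,[o+ux*x+uy*y+[0,0,.055] for x in X]).astype(np.float32)
    print([(int(round(x*1000)),int(q)) for x,q in zip(X,cv2.remap(cv2.cvtColor(f['img'],7),uv[:,0],uv[:,1],1).ravel())])
E
```

```text
t 33.0 at [0.4507 0.3108 0.2689] [ 1.7994e+02  1.7000e-01 -1.7315e+02] F [-1.  -0.4 -0.8] w 0.994 gf 0.0
shift mm [ 0.8 -0.7  8.9] spin 0.05
foot/rim px expected [[260.4 214.7]
 [259.  196.8]]
233 179
9985BBBBBBBBBBBBBBBBBBBBBBBBB59888899999988899899998
998BBBBBBBBBBBBBBBBBBBBBBBBBB59999999999999899998899
888BBBBBBBBBBBBBBBBBBBBBBBBBB59999989999999999888998
988BBBBBBBBBBBBBBBBBBBBBBBBBB59999988998999998998999
898BBBBBBBBBBBBBBBBBBBBBBBBBB59999998989888999998999
888BBBBBBBBBBBBBBBBBBBBBBBBBB59999999998989999999999
888BBBBBBBBBBBBBBBBBBBBBBBBBB58999999888888989989998
998BBBBBBBBBBBBBBBBBBBBBBBBBB59888889998899889999888
888BBBBBBBBBBBBBBBBBBBBBBBBBB68999889888899998899999
898BBBBBBBBBBBBBBBBBBBBBBBBBB69898888888999988889989
998BBBBBBBBBBBBBBBBBBBBBBBBBB69999998898988889988888
998BBBBBBBBBBBBBBBBBBBBBBBBBB59999999899889888988898
998BBBBBBBBBBBBBBBBBBBBBBBBBB69988898989899889989899
986BBBBBBBBBBBBBBBBBBBBBB344458999899888999989888889
986BBB3333334565889888876444456788899889898989898889
9998888888888888999997444455555557899998999999999988
999999999999989999987444445555544588989888988999999
[... 1272 characters left out ...]
6
9999987BBBBBBBBBBBBBBBBBBBBBBBB221BBBBBBBBBBBBBBBBBB
9989888BBBBBBBBBBBBBBBBBBB1BBBBBBBBBBBBBBBBBBBBBBBBB
98888885BBBBBBBBBBBBBBBBBBBBBBBBBBBBBBBBBBBBBBBBBBBB
89988985BBBBBBBBBBBBBBBBBBBBBBBB21BBBBBBBBBBBBBBBBBB
98888988BBBBBBBBBBBBBBBBBBBBBBBBBBBBBBBBBBBBBBBBBBBB
99988998BBBBBBBBBBBBBBBBBBBBBBBBBBBBBBBBBBBBBBBBBBB3
998888885BBBBBBBBBBBBBBBBBBBBBBBBBBBBBBBBBBB33588888
stand diff 780
[(-194, 146), (-191, 144), (-188, 143), (-185, 145), (-182, 143), (-179, 129), (-176, 92), (-173, 118), (-170, 123), (-167, 123), (-164, 123), (-161, 121)]
[(-194, 120), (-191, 143), (-188, 146), (-185, 147), (-182, 145), (-179, 124), (-176, 103), (-173, 116), (-170, 119), (-167, 122), (-164, 121), (-161, 120)]
```

The cup stands upright in the middle of the mat and the tray is still out 142 mm. The stand region differs from the first picture, so I'll check the hook before handing in.

```bash
python3 - <<'E'
from h import *
f0=dict(np.load('side0.npz')); f=manip.grab_frame('side')
d=cv2.absdiff(f['img'],f0['img']).max(2)[270:375,318:372]>40
for nm,F in(("0",f0),("1",f)):
    g=cv2.cvtColor(F['img'],7)[276:362:2,318:372]; print(nm); [print("".join("%x"%(x//16) for x in a)) for a in g]
E
```

```text
0
988988898889888888888888888889999888989889998999998998
888888888899888888988888998778889998888999999999999888
888898898988988888888232222224798999888989999999999999
888988899889999989986123232223689999989889988999999898
888889888888888899886122222222489899899899999899999999
998898888888899888884111111111499999999999999989999989
888988988888899988984111111112488889888889999999999999
998888898889898888872111111112599998999999998999999999
889888888888888998882111111112589999999998889999999999
888888888998888888870111111113789988999989998998999999
999888898888889988881111111113788899999999899999999989
888999998888889888860110111114998898888999999999999999
898888888888888888851110111115899999999997677789899999
888888888888988888841111111113777766687766656578999899
888988888888755665531111111124555555666676665567898999
888888888888745556631101111124554544445666665566899999
898898888888853335641111111125656777864555555665699999
899888888888998886763111111124688999985555556666779999
888988898889887788555633333333456666665677775666679999
88898888889888555655333333333333355555567677666667899
[... 2933 characters left out ...]
8899984469998888999998522222333334789899
998888889988888889984457666655444444222222333333698999
766655544444433333334333333333333333222222333334598888
333333333333333333333333333333333333222223333333469899
333343333333333333554333333333333333222223333333359888
333333333333335766543333333333333332222223333332346999
333333333576654323333333333333333333222223333333335888
333333333553333333333333433333333333222223333333334698
333333333333333333333333333333333333322233333322333599
333333433333333333333333333333333333322233333312233469
233333333333333333333333333333333333332233333211223359
433333333332212212222323233333333333333233333222112346
433333333333333333332321123333333333333333333111121225
```

The hook hangs properly, upright and about 1 px from its first place. The difference is only the pulled-out tray and its shadow behind the stand. Handing in.

```bash
python3 -c "
from station import manip
print(manip.finish_job())"
```

```text
the job is handed in; nothing more can be done
None
```

The job is handed in at about 33 s with no verdict returned: by my last camera checks the tray is out about 142 mm, the hook hangs in its fork, and the strainer stands upright in the middle of the mid-sized mat; I did not re-measure the jar, mug or block.

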